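# Take down the dried slab stands and pile them for packing

## Task

The L-shaped display stands hanging on the drip rack have dried. Lift every one up and off its hook and pile them all, bases flat, squarely on the packing board, each turned end for end from the one beneath it so that the backs stand up alternately at the two ends and the pile stays level and balanced; then lay the two matching agate slabs flat on top of the pile between the backs, one on the other. Leave the tape roll, the rough stone and the polish jar where they are.

Things in the scene. Friction and masses are not known exactly. Their poses are not given: they have to be found in the camera images.
- drip_rack: pale wooden drip rack fixed on the bench, 390 mm wide (its y), 125 mm high: two slats on posts, four wire hooks in front. Origin on the bench below the slats' front face, x pointing into the rack, z up. Each hook: 5 mm wire running straight out, its end turned up 10 mm above the wire's top, 9 to 14 mm in front of the slat. Two feet 14 mm high reach 65 mm to the front at y = +-175 mm.
- hook_1 (a point): the place on hook 1 of the rack where a stand's slot rests: top of the horizontal wire, 114 mm above the bench, between slat and turned-up end, at rack y = -150 mm
- hook_2 (a point): the place on hook 2 of the rack where a stand's slot rests: top of the horizontal wire, 114 mm above the bench, between slat and turned-up end, at rack y = -50 mm
- hook_3 (a point): the place on hook 3 of the rack where a stand's slot rests: top of the horizontal wire, 114 mm above the bench, between slat and turned-up end, at rack y = 50 mm
- hook_4 (a point): the place on hook 4 of the rack where a stand's slot rests: top of the horizontal wire, 114 mm above the bench, between slat and turned-up end, at rack y = 150 mm
- stand_1: L-shaped dark wooden stand, 110 g (all alike; may be absent): base 100 x 60 x 6 mm; back at one end 6 mm thick, 44 mm high from the underside, slot 14 to 38 mm up. Origin: centre of the base's underside, x toward the back (outer face x = +50), y across, z up; mass centre x = +11. Hangs on a hook, base to the front, 76 mm up, drooping 0-5 deg; lift 11-18 mm, then draw off. Grip the 60 mm width.
- back_1 (a point): middle of the top edge of the back of stand 1: x = +47 mm, z = 44 mm in the stand's frame
- stand_2: L-shaped dark wooden stand, 110 g (all alike; may be absent): base 100 x 60 x 6 mm; back at one end 6 mm thick, 44 mm high from the underside, slot 14 to 38 mm up. Origin: centre of the base's underside, x toward the back (outer face x = +50), y across, z up; mass centre x = +11. Hangs on a hook, base to the front, 76 mm up, drooping 0-5 deg; lift 11-18 mm, then draw off. Grip the 60 mm width.
- back_2 (a point): middle of the top edge of the back of stand 2: x = +47 mm, z = 44 mm in the stand's frame
- stand_3: L-shaped dark wooden stand, 110 g (all alike; may be absent): base 100 x 60 x 6 mm; back at one end 6 mm thick, 44 mm high from the underside, slot 14 to 38 mm up. Origin: centre of the base's underside, x toward the back (outer face x = +50), y across, z up; mass centre x = +11. Hangs on a hook, base to the front, 76 mm up, drooping 0-5 deg; lift 11-18 mm, then draw off. Grip the 60 mm width.
- back_3 (a point): middle of the top edge of the back of stand 3: x = +47 mm, z = 44 mm in the stand's frame
- stand_4: L-shaped dark wooden stand, 110 g (all alike; may be absent): base 100 x 60 x 6 mm; back at one end 6 mm thick, 44 mm high from the underside, slot 14 to 38 mm up. Origin: centre of the base's underside, x toward the back (outer face x = +50), y across, z up; mass centre x = +11. Hangs on a hook, base to the front, 76 mm up, drooping 0-5 deg; lift 11-18 mm, then draw off. Grip the 60 mm width.
- back_4 (a point): middle of the top edge of the back of stand 4: x = +47 mm, z = 44 mm in the stand's frame
- packing_board: flat packing board fixed on the bench, 90 mm (its x) by 170 mm (its y), plywood with a cork top face 82 x 162 mm; origin at the centre of its underside, top face 10 mm above the bench
- slab_1: one of two alike polished grey-banded agate slabs, lying flat on the bench to the right of the packing board; 70 g, oval outline 57 mm (its x) by 80 mm (its y), 8 mm thick; origin at the centre of its underside. (Other slabs at the back right belong to the workshop.)
- slab_2: one of two alike polished grey-banded agate slabs, lying flat on the bench to the left of the packing board, in front of the rack; 70 g, oval outline 57 mm (its x) by 80 mm (its y), 8 mm thick; origin at the centre of its underside. (Other slabs at the back right belong to the workshop.)
- tape_roll: roll of black tape lying flat just right of the rack (another lies farther back), 62 mm across, 19 mm high; bystander, origin under its centre
- rough_stone: rough brown stone, 44 x 52 x 36 mm; bystander, origin under its centre
- polish_jar: screw-lid jar of polish, 55 mm across, 68 mm high; bystander, origin under its centre

How it is judged:
On the way:
1. all the stands that are there are piled on the board, each the opposite way round to the one beneath (((z of stand_2 in the frame of stand_1 between 0.0035 and 0.009 m and x of back_2 in the frame of stand_1 below -0.015 m) or (z of stand_2 in the frame of stand_1 between -0.009 and -0.0035 m and x of back_2 in the frame of stand_1 below -0.015 m) or (z of stand_2 in the frame of stand_1 between 0.009 and 0.015 m and x of back_2 in the frame of stand_1 above 0.015 m) or (z of stand_2 in the frame of stand_1 between -0.015 and -0.009 m and x of back_2 in the frame of stand_1 above 0.015 m) or (z of stand_2 in the frame of stand_1 between 0.015 and 0.021 m and x of back_2 in the frame of stand_1 below -0.015 m) or (z of stand_2 in the frame of stand_1 between -0.021 and -0.015 m and x of back_2 in the frame of stand_1 below -0.015 m)) and y of stand_2 in the frame of stand_1 between -0.015 and 0.015 m and angle between the x axis of stand_1 and the x axis of stand_2, either way round below 0.2 rad and ((z of stand_3 in the frame of stand_1 between 0.0035 and 0.009 m and x of back_3 in the frame of stand_1 below -0.015 m) or (z of stand_3 in the frame of stand_1 between -0.009 and -0.0035 m and x of back_3 in the frame of stand_1 below -0.015 m) or (z of stand_3 in the frame of stand_1 between 0.009 and 0.015 m and x of back_3 in the frame of stand_1 above 0.015 m) or (z of stand_3 in the frame of stand_1 between -0.015 and -0.009 m and x of back_3 in the frame of stand_1 above 0.015 m) or (z of stand_3 in the frame of stand_1 between 0.015 and 0.021 m and x of back_3 in the frame of stand_1 below -0.015 m) or (z of stand_3 in the frame of stand_1 between -0.021 and -0.015 m and x of back_3 in the frame of stand_1 below -0.015 m)) and y of stand_3 in the frame of stand_1 between -0.015 and 0.015 m and angle between the x axis of each of stand_1, stand_2 and the x axis of stand_3, either way round below 0.2 rad and ((z of stand_4 in the frame of stand_1 between 0.0035 and 0.009 m and x of back_4 in the frame of stand_1 below -0.015 m) or (z of stand_4 in the frame of stand_1 between -0.009 and -0.0035 m and x of back_4 in the frame of stand_1 below -0.015 m) or (z of stand_4 in the frame of stand_1 between 0.009 and 0.015 m and x of back_4 in the frame of stand_1 above 0.015 m) or (z of stand_4 in the frame of stand_1 between -0.015 and -0.009 m and x of back_4 in the frame of stand_1 above 0.015 m) or (z of stand_4 in the frame of stand_1 between 0.015 and 0.021 m and x of back_4 in the frame of stand_1 below -0.015 m) or (z of stand_4 in the frame of stand_1 between -0.021 and -0.015 m and x of back_4 in the frame of stand_1 below -0.015 m)) and y of stand_4 in the frame of stand_1 between -0.015 and 0.015 m and angle between the x axis of each of stand_1, stand_2, stand_3 and the x axis of stand_4, either way round below 0.2 rad and angle between each of stand_1, stand_2, stand_3, stand_4's own z axis and vertical below 0.07 rad and linear speed of each of stand_1, stand_2, stand_3, stand_4 below 0.02 m/s and x of stand_1 in the frame of packing_board between -0.045 and 0.045 m and y of stand_1 in the frame of packing_board between -0.085 and 0.085 m and z of stand_1 in the frame of packing_board between 0.007 and 0.032 m and ((z of stand_3 in the frame of stand_2 between 0.0035 and 0.009 m and x of back_3 in the frame of stand_2 below -0.015 m) or (z of stand_3 in the frame of stand_2 between -0.009 and -0.0035 m and x of back_3 in the frame of stand_2 below -0.015 m) or (z of stand_3 in the frame of stand_2 between 0.009 and 0.015 m and x of back_3 in the frame of stand_2 above 0.015 m) or (z of stand_3 in the frame of stand_2 between -0.015 and -0.009 m and x of back_3 in the frame of stand_2 above 0.015 m) or (z of stand_3 in the frame of stand_2 between 0.015 and 0.021 m and x of back_3 in the frame of stand_2 below -0.015 m) or (z of stand_3 in the frame of stand_2 between -0.021 and -0.015 m and x of back_3 in the frame of stand_2 below -0.015 m)) and y of stand_3 in the frame of stand_2 between -0.015 and 0.015 m and ((z of stand_4 in the frame of stand_2 between 0.0035 and 0.009 m and x of back_4 in the frame of stand_2 below -0.015 m) or (z of stand_4 in the frame of stand_2 between -0.009 and -0.0035 m and x of back_4 in the frame of stand_2 below -0.015 m) or (z of stand_4 in the frame of stand_2 between 0.009 and 0.015 m and x of back_4 in the frame of stand_2 above 0.015 m) or (z of stand_4 in the frame of stand_2 between -0.015 and -0.009 m and x of back_4 in the frame of stand_2 above 0.015 m) or (z of stand_4 in the frame of stand_2 between 0.015 and 0.021 m and x of back_4 in the frame of stand_2 below -0.015 m) or (z of stand_4 in the frame of stand_2 between -0.021 and -0.015 m and x of back_4 in the frame of stand_2 below -0.015 m)) and y of stand_4 in the frame of stand_2 between -0.015 and 0.015 m and x of stand_2 in the frame of packing_board between -0.045 and 0.045 m and y of stand_2 in the frame of packing_board between -0.085 and 0.085 m and z of stand_2 in the frame of packing_board between 0.007 and 0.032 m and ((z of stand_4 in the frame of stand_3 between 0.0035 and 0.009 m and x of back_4 in the frame of stand_3 below -0.015 m) or (z of stand_4 in the frame of stand_3 between -0.009 and -0.0035 m and x of back_4 in the frame of stand_3 below -0.015 m) or (z of stand_4 in the frame of stand_3 between 0.009 and 0.015 m and x of back_4 in the frame of stand_3 above 0.015 m) or (z of stand_4 in the frame of stand_3 between -0.015 and -0.009 m and x of back_4 in the frame of stand_3 above 0.015 m) or (z of stand_4 in the frame of stand_3 between 0.015 and 0.021 m and x of back_4 in the frame of stand_3 below -0.015 m) or (z of stand_4 in the frame of stand_3 between -0.021 and -0.015 m and x of back_4 in the frame of stand_3 below -0.015 m)) and y of stand_4 in the frame of stand_3 between -0.015 and 0.015 m and x of stand_3 in the frame of packing_board between -0.045 and 0.045 m and y of stand_3 in the frame of packing_board between -0.085 and 0.085 m and z of stand_3 in the frame of packing_board between 0.007 and 0.032 m and x of stand_4 in the frame of packing_board between -0.045 and 0.045 m and y of stand_4 in the frame of packing_board between -0.085 and 0.085 m and z of stand_4 in the frame of packing_board between 0.007 and 0.032 m), for 0.2 s.
At the end, for the whole second after the job is handed in: All stands there lie base down, level within 4 deg, in one pile centred over the board; neighbours point opposite ways, aligned within 11 deg and 15 mm sideways; both slabs lie flat within 6 deg on top, one on the other, between the backs, within 30 mm of the middle; all at rest (all of step 1 and angle between each of slab_1, slab_2's own z axis and vertical below 0.1 rad and linear speed of each of slab_1, slab_2 below 0.02 m/s and z of slab_1 in the frame of stand_1 between 0.0035 and 0.038 m and x of slab_1 in the frame of stand_1 between -0.06 and 0.04 m and y of slab_1 in the frame of stand_1 between -0.03 and 0.03 m and z of slab_1 in the frame of stand_2 between 0.0035 and 0.038 m and x of slab_1 in the frame of stand_2 between -0.06 and 0.04 m and y of slab_1 in the frame of stand_2 between -0.03 and 0.03 m and z of slab_1 in the frame of stand_3 between 0.0035 and 0.038 m and x of slab_1 in the frame of stand_3 between -0.06 and 0.04 m and y of slab_1 in the frame of stand_3 between -0.03 and 0.03 m and z of slab_1 in the frame of stand_4 between 0.0035 and 0.038 m and x of slab_1 in the frame of stand_4 between -0.06 and 0.04 m and y of slab_1 in the frame of stand_4 between -0.03 and 0.03 m and z of slab_2 in the frame of stand_1 between 0.0035 and 0.038 m and x of slab_2 in the frame of stand_1 between -0.06 and 0.04 m and y of slab_2 in the frame of stand_1 between -0.03 and 0.03 m and z of slab_2 in the frame of stand_2 between 0.0035 and 0.038 m and x of slab_2 in the frame of stand_2 between -0.06 and 0.04 m and y of slab_2 in the frame of stand_2 between -0.03 and 0.03 m and z of slab_2 in the frame of stand_3 between 0.0035 and 0.038 m and x of slab_2 in the frame of stand_3 between -0.06 and 0.04 m and y of slab_2 in the frame of stand_3 between -0.03 and 0.03 m and z of slab_2 in the frame of stand_4 between 0.0035 and 0.038 m and x of slab_2 in the frame of stand_4 between -0.06 and 0.04 m and y of slab_2 in the frame of stand_4 between -0.03 and 0.03 m and horizontal distance between slab_1 and slab_2 below 0.03 m); the robot touches nothing.
It fails at once if a bystander (tape roll, rough stone or polish jar) is moved by more than 4 cm (distance of any of tape_roll, rough_stone, polish_jar from where it was at the start of the episode above 0.04 m).
Of stand_1, stand_2, stand_3, stand_4 only 3 to 4 are there at a start; the rules pass over those that are not, and their reading is None.
At some moment in a run one of slab_2 may be knocked a few centimetres aside while the robot is not near it.
Once in a run the grip may slacken for a moment while it holds something.
It also fails if it takes over 208 s, if anything falls off the work surface, if the arm or the gripper's body presses on something with over 40 N, if the wrist force passes 120 N, or if a joint passes its speed limit or range.

## Robot

A 6-joint arm with a two-finger parallel gripper is mounted at the origin on a cart in front of the work surface, level with it; the furniture and walls round the work are solid. World frame = base frame: x ahead of the robot, y to its left, z up, the work surface at z = 0. Lengths are in m, angles in rad, forces in N, time in s.
With the tool pointing down it reaches from about 0.25 to 0.725 m from the base axis. Payload 4 kg.
Tool frame: the origin (TCP) lies midway between the tips of the shut fingers; the grasp point (between the pads) lies 19 mm behind it (manip.hold_point_z is the z of the grasp point in the tool frame, in m); z points along the fingers, y is the line along which they close (so a half turn about z gives the same grasp; the last joint's range is limited). The gripper opens to 85 mm and grips with 20 to 120 N. Pads are 22 mm wide; open, the fingers measure 114 mm over their backs; the gripper's body (76 mm by 85 mm) begins 54 mm behind the grasp point. The pads swing forward as they close: fully open they stand 13 mm farther back than shut.
Start: joints at [1.123, 0.241, 0.005, 1.335, 0, 1.571], TCP at [0.216, 0.451, 0.231] pointing down, gripper open.
Joint ranges: [-2.72, 2.72], [-1.05, 1.87], [-1.09, 1.28], [-1.99, 2.15], [-1.42, 1.44], [-3.14, 3.14]. Speed limits (rad/s): [2.79, 2.79, 3.14, 3.14, 3.14, 3.14].

## Interface

Orientations are given as a unit quaternion [w, x, y, z].
In Python, from rig import manip gives the robot as it stands.
- The arm moves only by the tool servo_tool, never from a script. Its arguments are lists of equal length, an entry for each row: "grip": the opening in per cent of the stroke, from 0 (shut) to 100 (fully open); "travel": the shift along the tool's x, y, z in mm, a list of three; "turn": the turn about the tool's z in rad. In form: {"grip": [grip, ...], "travel": [[tx, ty, tz], ...], "turn": [turn, ...]}. A call has 1 to 12 rows; each row shifts and turns the commanded pose from where the row before left it, along the tool's axes as they then stand; what a row does not reach is not made up. A row lasts 1/12 s, in which the tool goes at most 41.7 mm and 7.16 degrees, less where a joint would pass 70% of its speed; a pose out of reach is approached as far as the arm can. A call is refused whole if a number of a shift passes 41.7 or a number of a turn 0.125, either way. A call with a gripper value outside its range is refused whole. The fingers move at their own pace and stop on an object; "force" is the grip in N (left out, the last holds). Time passes only in rows, so rows that do not move let the fingers close. It gives the time, the measured TCP pose, the force, the opening and the grip force at its end, in the units of the state.
- manip.sense(): the state, without advancing time (a new reading comes with each control period).
- manip.capture(name): name is "scene" or "top" or "wrist"; returns a dict with "img" (400x640x3 uint8, blue, green, red), "fx", "fy", "cx", "cy" (pixels), "k1" (the pictures are not rectified: a ray, as slopes to the right and down, at radius r is drawn at 1 + k1 r^2 times it, then the intrinsics apply), "cam_to_world" (4x4, takes a point from camera to world coordinates). Camera axes: x right, y up, looking along -z (the intrinsics and any distortion apply to the point x, -y, -z); pixel columns grow to the right and rows downward; lengths in m; the calibration is good to about 2 mm. A picture is of the moment at which its call begins. There is no depth.
- manip.finish_job(): hands the job in; it is judged then, once.
Trained networks look in a picture, given as the dict that the camera call returned (one of the last four; its "shot" number tells which), for a name from the list of things; names that differ only in an ending like _2 or _b are one class to them, and where a whole thing is asked for, a point or a joint stands for the part that bears it (a point fixed in the world has none). Each returns a list of dicts, best first, with "p" (0 to 1); they miss things now and then, are a little off and sometimes report something else, mostly with a low value. They report only what shows in the picture. A call takes as long as a camera call.
- manip.search_frame(target, picture): "xyz" ([x, y, z] in m, in world coordinates, good to about 4 mm: the middle of the surface that is visible of it).
- manip.mark_of(target, picture): "xyz" ([x, y, z] in m, in world coordinates, good to about 4 mm: a listed point, or the origin of a listed thing).
The state is a dict: "t": time; "q": joint angles; "qvel": joint speeds; "joint_efforts": joint torques, N m; "position": TCP position; "tool_rot": TCP orientation; "ft_force": force on the tool from outside, world axes, zero at the start; "wrist_torque": the same for the moment, N m; "grip_width": finger opening in m; "gripper_force": force on a finger pad.
Only numpy, scipy, OpenCV 4.12 (cv2) and the standard library are available. Lean on these libraries where they do the work, as an engineer would, in place of code of your own. Each camera call takes 0.05 s, during which the arm holds its last target. There are 200 camera calls.

## Working session

There is one attempt and no reset: what is moved stays moved. The work goes in short steps, Python scripts to look and compute and a tool call to move; the robot and the scene stay as the last step left them, time stands still between calls to the robot, and variables do not carry over. Pictures are saved under pics/ and viewed, at most 14 in all, crops included, and the job is handed in when it is done.

Besides the shell and the picture viewer there is one more tool, called as name([rows], argument=value, ...), one row to a line, values as JSON. servo_tool: Moves the arm, as the interface text tells. Its arguments: {"type":"object","properties":{"grip":{"type":"array","items":{"type":"number"}},"travel":{"type":"array","items":{"type":"array","items":{"type":"number"}}},"turn":{"type":"array","items":{"type":"number"}},"force":{"type":"number"}},"required":["grip","travel","turn"]}

```bash
mkdir -p pics; cat > h.py <<'E'
from rig import manip
import numpy as np, cv2
from scipy.spatial.transform import Rotation as R
def px(pic,p):
    T=np.linalg.inv(pic["cam_to_world"]); c=T[:3,:3]@np.array(p)+T[:3,3]
    u=np.array([c[0],-c[1]])/-c[2]; u=u*(1+pic["k1"]*(u@u))
    return pic["fx"]*u[0]+pic["cx"],pic["fy"]*u[1]+pic["cy"]
def ray(pic,uv,z):
    d=np.array([(uv[0]-pic["cx"])/pic["fx"],(uv[1]-pic["cy"])/pic["fy"]]); u=d.copy()
    for _ in range(20): u=d/(1+pic["k1"]*(u@u))
    M=np.array(pic["cam_to_world"]); v=M[:3,:3]@np.array([u[0],-u[1],-1]); o=M[:3,3]
    return o+v*(z-o[2])/v[2]
def st():
    s=manip.sense(); q=s["tool_rot"]; r=R.from_quat([q[1],q[2],q[3],q[0]])
    print("t",round(s["t"],2),"p",np.round(s["position"],4),"w",round(s["grip_width"],4),"gf",np.round(s["gripper_force"],1),"F",np.round(s["ft_force"],1))
    print("toolaxes x,y,z:",np.round(r.as_matrix().T,3).tolist()); return s,r
E
python3 - <<'E'
from h import *
st(); print(manip.hold_point_z)
for n in ["scene","top"]:
    p=manip.capture(n); cv2.imwrite(f"pics/{n}0.png",p["img"]); print(n,np.round(p["cam_to_world"],3).tolist(),p["fx"])
    for t in ["stand_1","back_1","packing_board","slab_1","tape_roll","rough_stone","polish_jar","hook_1","hook_2","hook_3","hook_4","drip_rack"]:
        print(t,[(np.round(d["xyz"],3).tolist(),round(d["p"],2)) for d in manip.mark_of(t,p)][:7])
E
```

```text
t 0.0 p [0.2162 0.4501 0.2304] w 0.0853 gf 0.0 F [0.4 0.2 0.2]
toolaxes x,y,z: [[-0.901, 0.433, -0.0], [0.433, 0.901, -0.002], [-0.001, -0.002, -1.0]]
-0.0187
scene [[0.569, 0.338, -0.749, -0.453], [-0.822, 0.23, -0.52, -0.705], [-0.004, 0.912, 0.409, 0.663], [0.0, 0.0, 0.0, 1.0]] 438.5379587259572
stand_1 [([0.512, 0.215, 0.073], 0.93), ([0.576, 0.031, 0.073], 0.89), ([0.544, 0.128, 0.069], 0.86), ([0.557, 0.234, 0.114], 0.49)]
back_1 [([0.559, 0.232, 0.122], 0.63), ([0.615, 0.046, 0.117], 0.61), ([0.584, 0.132, 0.116], 0.6)]
packing_board [([0.574, 0.033, 0.073], 0.27)]
slab_1 [([0.493, -0.349, -0.001], 0.84), ([0.44, 0.086, -0.0], 0.64)]
tape_roll [([0.614, -0.238, -0.003], 0.31)]
rough_stone [([0.589, 0.139, 0.116], 0.69)]
polish_jar [([0.613, -0.238, -0.001], 0.57)]
hook_1 [([0.616, 0.04, 0.116], 0.85), ([0.59, 0.14, 0.114], 0.81), ([0.555, 0.231, 0.114], 0.76), ([0.528, 0.324, 0.114], 0.72)]
hook_2 [([0.616, 0.04, 0.116], 0.85), ([0.59, 0.14, 0.114], 0.81), ([0.555, 0.231, 0.114], 0.76), ([0.528, 0.324, 0.114], 0.72)]
hook_3 [([0.616, 0.04, 0.116], 0.85), ([0.59, 0.14, 0.114], 
[... 963 characters left out ...]
2, 0.115], 0.78), ([0.589, 0.138, 0.115], 0.77), ([0.62, 0.048, 0.111], 0.65), ([0.584, 0.144, 0.115], 0.38)]
hook_2 [([0.556, 0.235, 0.114], 0.79), ([0.527, 0.332, 0.115], 0.78), ([0.589, 0.138, 0.115], 0.77), ([0.62, 0.048, 0.111], 0.65), ([0.584, 0.144, 0.115], 0.38)]
hook_3 [([0.556, 0.235, 0.114], 0.79), ([0.527, 0.332, 0.115], 0.78), ([0.589, 0.138, 0.115], 0.77), ([0.62, 0.048, 0.111], 0.65), ([0.584, 0.144, 0.115], 0.38)]
hook_4 [([0.556, 0.235, 0.114], 0.79), ([0.527, 0.332, 0.115], 0.78), ([0.589, 0.138, 0.115], 0.77), ([0.62, 0.048, 0.111], 0.65), ([0.584, 0.144, 0.115], 0.38)]
drip_rack [([0.576, 0.187, -0.003], 0.76), ([0.442, 0.088, 0.0], 0.71), ([0.502, -0.353, -0.003], 0.21)]
```

View pics/scene0.png

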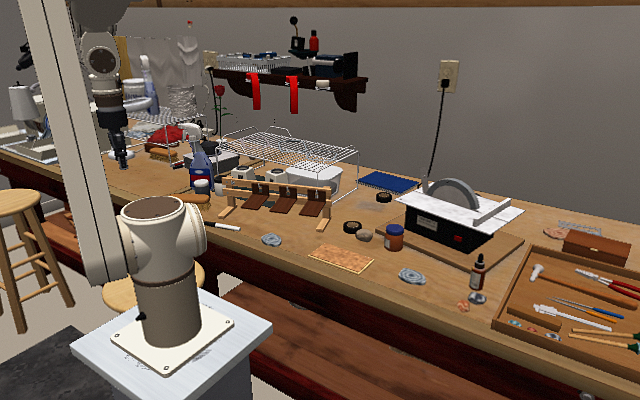

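View pics/top0.png

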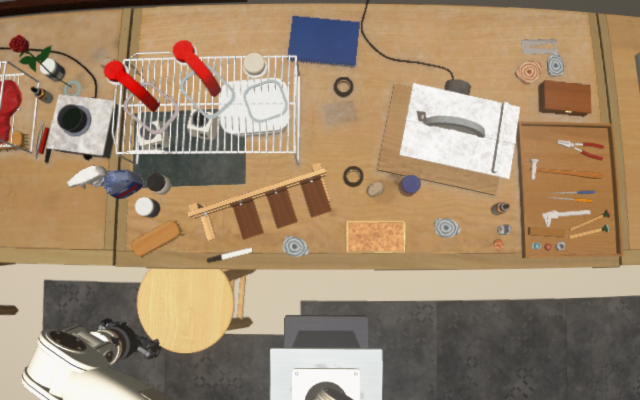

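The views show three stands on hooks 1–3, with hook 4 (far left) empty. The board is at top px (376,236), the slabs at (447,228) and (295,246), and the tape, stone and jar at (353,176), (375,189) and (410,184).

```bash
python3 - <<'E'
from h import *
import itertools
loc=np.array([[0,-.15],[0,-.05],[0,.05],[0,.15]])
H=[np.array([[.616,.04],[.59,.14],[.555,.231],[.528,.324]]),np.array([[.62,.048],[.589,.138],[.556,.235],[.527,.332]])]
m=sum(H)/2; c=m.mean(0); d=(m-c); th=np.arctan2(sum(d[:,1]*loc[:,1]),sum(d[:,0]*loc[:,1]))
u=np.array([np.cos(th),np.sin(th)]); f=np.array([u[1],-u[0]]); print("rack y heading",np.degrees(th),"x dir",f)
for s in loc[:,1]: print("hook",np.round(c+s*u,4),"grasp",np.round(c+s*u-.036*f,4),"origin",np.round(c+s*u-.047*f,4))
p=manip.capture("top"); im=p["img"]
hsv=cv2.cvtColor(im,cv2.COLOR_BGR2HSV)
# board: saturated orange cork
x0,y0=340,212; s=im[y0:262,x0:412]; 
b=s.astype(int); print("cork bgr",b[24,36], "bench", im[205,330])
hs=hsv[y0:262,x0:412]; print(hs[24,30:40].tolist(), hsv[205,325:330].tolist())
m=((hs[...,1]>110)&(hs[...,2]>150)).astype(np.uint8); m=cv2.morphologyEx(m,cv2.MORPH_CLOSE,np.ones((5,5)))
cs=max(cv2.findContours(m,0,2)[0],key=cv2.contourArea); r=cv2.minAreaRect(cs); q=cv2.boxPoints(r)+[x0,y0]
w=np.array([ray(p,a,.01)[:2] for a in q]); print("board",np.round(w,4).tolist(),w.mean(0),cv2.contourArea(cs))
for n,(a,bb) in {"s1":(447,228),"s2":(295,246)}.items():
    w0=hsv[bb-18:bb+18,a-22:a+22]; m=(w0[...,1]<75).astype(np.uint8); m=cv2.morphologyEx(m,cv2.MORPH_CLOSE,np.ones((5,5)))
    cs=max(cv2.findContours(m,0,2)[0],key=cv2.contourArea)
    W=np.array([ray(p,(k[0][0]+a-22,k[0][1]+bb-18),.006)[:2] for k in cs],dtype=np.float32)*1000
    print(n,cv2.fitEllipse(W))
cv2.imwrite("pics/c.png",cv2.resize(im[150:270,180:480],None,fx=2.66,fy=2.66,interpolation=cv2.INTER_CUBIC))
E
```

```text
rack y heading 107.89727556696023 x dir [0.95160902 0.30731137]
hook [0.6187 0.0433] grasp [0.5845 0.0322] origin [0.574  0.0288]
hook [0.588  0.1384] grasp [0.5537 0.1274] origin [0.5433 0.124 ]
hook [0.5573 0.2336] grasp [0.523  0.2225] origin [0.5125 0.2191]
hook [0.5265 0.3287] grasp [0.4923 0.3177] origin [0.4818 0.3143]
cork bgr [ 97 147 203] bench [ 81 122 157]
[[14, 135, 213], [14, 133, 209], [14, 135, 208], [14, 134, 205], [14, 133, 197], [14, 135, 198], [14, 133, 203], [14, 131, 194], [14, 134, 190], [14, 133, 197]] [[12, 151, 113], [12, 153, 115], [12, 154, 116], [12, 155, 115], [14, 137, 125]]
board [[0.3978, -0.0381], [0.5385, -0.0384], [0.5385, -0.2441], [0.3974, -0.2415]] [ 0.46804422 -0.14051759] 3311.5
s1 ((494.15863037109375, -346.0711364746094), (54.368797302246094, 78.39474487304688), 171.0567169189453)
s2 ((439.2852783203125, 92.3498306274414), (54.51015090942383, 78.01944732666016), 157.86935424804688)
```

View pics/c.png

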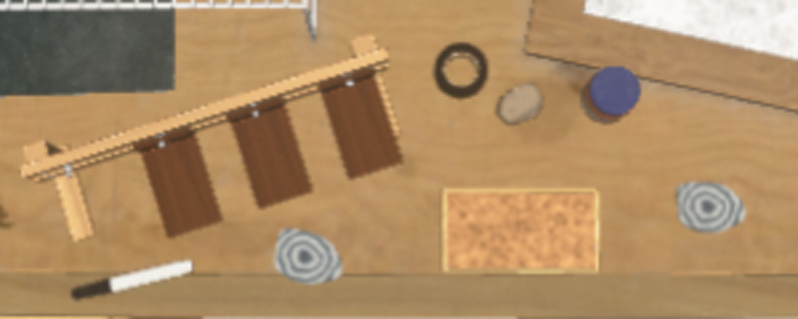

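```bash
cat >> h.py <<'E'
def to(p,head=None,s=None):
    """print total tool-frame shift (mm) to world p with present axes, min rows, and turn to bring tool y to heading(deg)"""
    s,r=st() if s is None else s
    d=r.inv().apply(np.array(p)-s["position"])*1000
    y=r.apply([0,1,0]); h=np.degrees(np.arctan2(y[1],y[0]))
    print("shift mm",np.round(d,1),"rows>=",round(np.linalg.norm(d)/41,1),"heading",round(h,2))
    if head is not None:
        t=-np.radians(head-h); t=(t+np.pi)%(2*np.pi)-np.pi; print("turn",round(t,4),"rows>=",round(abs(t)/.125,2))
E
python3 - <<'E'
from h import *
p=manip.capture("top")
for u,v in [(444,189),(598,190),(597,271),(443,271)]: print(np.round(ray(p,(180+(u+.5)/2.66-.5,150+(v+.5)/2.66-.5),.01),4))
to([.466,-.142,.06],107.9)
E
```

```text
[ 0.5132 -0.0574  0.01  ]
[ 0.512  -0.2246  0.01  ]
[ 0.4244 -0.2221  0.01  ]
[ 0.4247 -0.0559  0.01  ]
t 1.4 p [0.2165 0.4507 0.2313] w 0.0853 gf 0.0 F [ 0.2  0.  -0.1]
toolaxes x,y,z: [[-0.901, 0.433, 0.0], [0.433, 0.901, -0.0], [-0.0, -0.0, -1.0]]
shift mm [-481.6 -426.2  171.3] rows>= 16.2 heading 64.34
turn -0.7602 rows>= 6.08
```

servo_tool([
  [-30,-26.6,0],
  [-30,-26.6,0],
  [-30,-26.6,0],
  [-30,-26.6,0],
  [-30,-26.6,0],
  [-30,-26.6,0],
  [-30,-26.6,0],
  [-30,-26.6,0],
  [-30,-26.6,0],
  [-30,-26.6,0],
  [-30,-26.6,0],
  [-30,-26.6,0],
], grip=[71,71,71,71,71,71,71,71,71,71,71,71], turn=[0,0,0,0,0,0,0,0,0,0,0,0], force=40)

```text
t: 2.4
position: [0.4032, 0.0051, 0.2317]
tool_rot: [0.001, 0.222, 0.975, 0.0]
ft_force: [0.4, 0.6, 1.1]
grip_width: 0.0608
gripper_force: 0.0
```

servo_tool([
  [-30,-26.6,0],
  [-30,-26.6,0],
  [-30,-26.6,0],
  [-30,-26.6,0],
  [0,0,28],
  [0,0,28],
  [0,0,28],
  [0,0,28],
  [0,0,28],
  [0,0,28],
  [0,0,0],
  [0,0,0],
], grip=[71,71,71,71,71,71,71,71,71,71,71,71], turn=[0,0,0,0,-0.125,-0.125,-0.125,-0.125,-0.125,-0.125,-0.01,0])

```text
t: 3.4
position: [0.4635, -0.1404, 0.0624]
tool_rot: [-0.002, -0.154, 0.988, 0.001]
ft_force: [0.9, -0.5, 1.7]
grip_width: 0.0606
gripper_force: 0.0
```

```bash
python3 - <<'E'
from h import *
to([.467,-.1405,.02],107.9)
p=manip.capture("wrist"); cv2.imwrite("pics/w1.png",p["img"]); print(np.round(p["cam_to_world"],3).tolist(),p["fx"],p["cx"],p["cy"])
for t in ["packing_board","slab_1"]: print(t,[(np.round(d["xyz"],3).tolist(),round(d["p"],2)) for d in manip.mark_of(t,p)][:4])
E
```

```text
t 3.4 p [ 0.4635 -0.1404  0.0624] w 0.0606 gf 0.0 F [ 0.9 -0.5  1.7]
toolaxes x,y,z: [[-0.952, -0.305, 0.003], [-0.305, 0.952, 0.002], [-0.004, 0.001, -1.0]]
shift mm [-3.4 -1.3 42.4] rows>= 1.0 heading 107.74
turn -0.0028 rows>= 0.02
[[-0.305, -0.901, -0.308, 0.384], [0.952, -0.288, -0.101, -0.166], [0.002, -0.324, 0.946, 0.205], [0.0, 0.0, 0.0, 1.0]] 331.4945578433911 318.8796503481913 205.76283865417008
packing_board [([0.475, -0.14, -0.001], 0.94)]
slab_1 [([0.44, 0.094, 0.001], 0.72)]
```

View pics/w1.png

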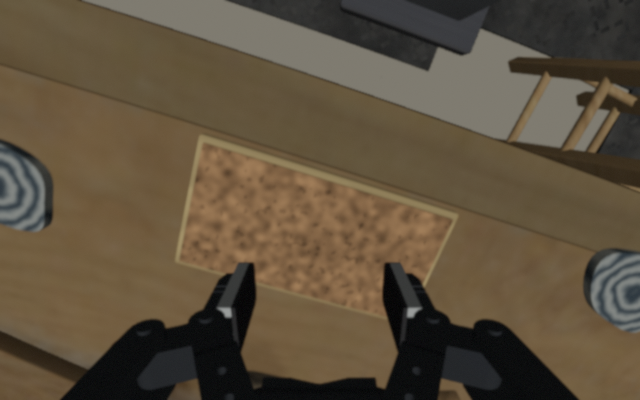

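The wrist view shows the board corners at about (201,137), (457,215) and (178,261), a slab at each side of the frame, and the fingers at the bottom.

```bash
python3 - <<'E'
from h import *
p=manip.capture("wrist")
c=[ray(p,a,.01) for a in [(201,137),(457,215),(178,261)]]
print(np.round(c,4).tolist(),(c[1]+c[2])/2)
E
```

```text
[[0.4325, -0.2259, 0.01], [0.4311, -0.0604, 0.01], [0.5189, -0.2249, 0.01]] [ 0.47503022 -0.14261612  0.01      ]
```

servo_tool([
  [0,0,20],
  [0,0,20],
  [0,0,4],
  [0,0,2],
  [0,0,0],
  [0,0,0],
  [0,0,0],
  [0,0,0],
], grip=[71,71,71,71,71,71,71,71], turn=[0,0,0,0,0,0,0,0])

```text
t: 4.27
position: [0.4657, -0.141, 0.0183]
tool_rot: [0.001, -0.155, 0.988, -0.0]
ft_force: [-0.2, -0.2, 0.5]
grip_width: 0.0609
gripper_force: 0.0
```

servo_tool([
  [0,0,2],
  [0,0,0],
], grip=[71,71], turn=[0,0])

```text
t: 4.43
position: [0.465, -0.1408, 0.0154]
tool_rot: [0.0, -0.155, 0.988, -0.0]
ft_force: [-0.0, -0.2, 0.1]
grip_width: 0.0608
gripper_force: 0.0
```

servo_tool([
  [0,0,2],
  [0,0,0],
], grip=[71,71], turn=[0,0])

```text
t: 4.6
position: [0.4646, -0.1407, 0.013]
tool_rot: [-0.0, -0.155, 0.988, 0.0]
ft_force: [-0.8, -0.3, 0.7]
grip_width: 0.0604
gripper_force: 0.0
```

servo_tool([
  [0,0,2],
  [0,0,0],
], grip=[71,71], turn=[0,0])

```text
t: 4.77
position: [0.4646, -0.1407, 0.0109]
tool_rot: [-0.0, -0.155, 0.988, 0.0]
ft_force: [0.1, -0.0, 0.0]
grip_width: 0.0608
gripper_force: 0.0
```

servo_tool([
  [0,0,2],
  [0,0,0],
], grip=[71,71], turn=[0,0])

```text
t: 4.93
position: [0.4646, -0.1407, 0.0089]
tool_rot: [-0.0, -0.155, 0.988, 0.0]
ft_force: [-1.0, -0.4, -0.2]
grip_width: 0.0607
gripper_force: 0.0
```

servo_tool([
  [0,0,2],
  [0,0,0],
], grip=[71,71], turn=[0,0])

```text
t: 5.1
position: [0.4647, -0.1407, 0.007]
tool_rot: [-0.0, -0.155, 0.988, 0.0]
ft_force: [-1.0, -0.3, -0.5]
grip_width: 0.0607
gripper_force: 0.0
```

servo_tool([
  [0,0,1.5],
  [0,0,0],
], grip=[71,71], turn=[0,0])

```text
t: 5.27
position: [0.4648, -0.1407, 0.0056]
tool_rot: [-0.0, -0.155, 0.988, 0.0]
ft_force: [0.4, -0.4, 0.5]
grip_width: 0.0603
gripper_force: 0.0
```

servo_tool([
  [0,0,1.5],
  [0,0,0],
], grip=[71,71], turn=[0,0])

```text
t: 5.43
position: [0.465, -0.1408, 0.0048]
tool_rot: [0.0, -0.155, 0.988, -0.0]
ft_force: [-2.0, -0.5, 4.1]
grip_width: 0.0604
gripper_force: 2.4
```

servo_tool([
  [0,0,1.5],
  [0,0,0],
], grip=[71,71], turn=[0,0])

```text
t: 5.6
position: [0.465, -0.1408, 0.0048]
tool_rot: [0.0, -0.155, 0.988, -0.0]
ft_force: [-5.3, 2.1, 17.5]
grip_width: 0.0605
gripper_force: 8.4
```

servo_tool([
  [0,0,-40],
  [0,0,-40],
  [0,0,-40],
  [0,0,-40],
  [0,0,-40],
  [-27.7,21.4,0],
  [-27.7,21.4,0],
  [-27.7,21.4,0],
  [-27.7,21.4,0],
  [-27.7,21.4,0],
  [-27.7,21.4,0],
  [0,0,0],
], grip=[71,71,71,71,71,90,90,90,90,90,90,90], turn=[0,0,0,0,0,0,0,0,0,0,0,0])

```text
t: 6.6
position: [0.5864, 0.0377, 0.2019]
tool_rot: [0.001, -0.158, 0.987, 0.001]
ft_force: [0.2, 0.1, 0.3]
grip_width: 0.0771
gripper_force: 0.0
```

servo_tool([
  [0,0,0],
  [0,0,0],
  [0,0,0],
], grip=[90,90,90], turn=[0,0,0])

```text
t: 6.85
position: [0.5829, 0.0316, 0.2027]
tool_rot: [-0.0, -0.155, 0.988, -0.0]
ft_force: [-0.6, 0.7, -0.0]
grip_width: 0.077
gripper_force: 0.0
```

```bash
python3 - <<'E'
from h import *
to([.5845,.0322,.067],107.9)
p=manip.capture("wrist"); cv2.imwrite("pics/w2.png",p["img"])
for t in ["stand_1","back_1","hook_1"]: print(t,[(np.round(d["xyz"],3).tolist(),round(d["p"],2)) for d in manip.mark_of(t,p)][:4])
E
```

```text
t 6.85 p [0.5829 0.0316 0.2027] w 0.077 gf 0.0 F [-0.6  0.7 -0. ]
toolaxes x,y,z: [[-0.952, -0.306, 0.001], [-0.306, 0.952, -0.0], [-0.001, -0.0, -1.0]]
shift mm [-1.800e+00  1.000e-01  1.357e+02] rows>= 3.3 heading 107.82
turn -0.0013 rows>= 0.01
stand_1 [([0.575, 0.024, 0.071], 0.86), ([0.518, 0.217, 0.072], 0.86), ([0.547, 0.127, 0.072], 0.74)]
back_1 [([0.583, 0.137, 0.117], 0.9), ([0.617, 0.047, 0.123], 0.84), ([0.553, 0.231, 0.119], 0.58)]
hook_1 [([0.622, 0.046, 0.117], 0.93), ([0.588, 0.14, 0.116], 0.83), ([0.556, 0.236, 0.109], 0.79), ([0.553, 0.234, 0.119], 0.35)]
```

View pics/w2.png

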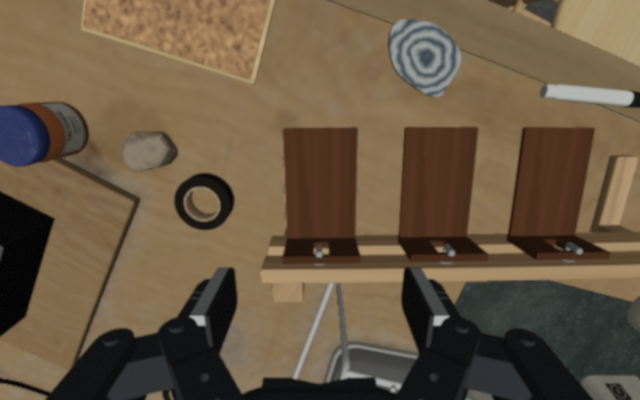

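Wrist view: the three stand fronts lie on row 128, at columns 285–357, 405–477 and 524–594. The stands line up with the tool axes, and the first is centred on it.

```bash
python3 - <<'E'
from h import *
p=manip.capture("wrist"); f=np.array([.9517,.307])
for a,b in [(285,357),(405,477),(524,594)]:
    for z in (.078,.082):
        l,r=ray(p,(a,128),z)[:2],ray(p,(b,128),z)[:2]; m=(l+r)/2
        print(z,"width",round(np.linalg.norm(l-r),4),"front",np.round(m,4),"grasp(+61)",np.round(m+.061*f,4))
E
```

```text
0.078 width 0.0569 front [0.5293 0.0155] grasp(+61) [0.5873 0.0342]
0.082 width 0.0561 front [0.5289 0.0153] grasp(+61) [0.5869 0.034 ]
0.078 width 0.0578 front [0.4998 0.1062] grasp(+61) [0.5578 0.125 ]
0.082 width 0.057 front [0.4998 0.1047] grasp(+61) [0.5579 0.1235]
0.078 width 0.0591 front [0.4691 0.1982] grasp(+61) [0.5272 0.217 ]
0.082 width 0.0582 front [0.4697 0.1954] grasp(+61) [0.5277 0.2141]
```

servo_tool([
  [-3,1,35],
  [0,0,35],
  [0,0,35],
  [0,0,31],
  [0,0,0],
  [0,0,0],
  [0,0,0],
  [0,0,0],
  [0,0,0],
  [0,0,0],
  [0,0,0],
  [0,0,0],
], grip=[90,90,90,90,90,68,65,62,60,60,60,60], turn=[0,0,0,0,0,0,0,0,0,0,0,0])

```text
t: 8.1
position: [0.5864, 0.034, 0.0678]
tool_rot: [0.0, -0.155, 0.988, -0.0]
ft_force: [-4.5, -1.4, 1.0]
grip_width: 0.0584
gripper_force: 46.2
```

```bash
python3 - <<'E'
from h import *
st()
p=manip.capture("wrist"); cv2.imwrite("pics/w3.png",p["img"][100:])
E
```

```text
t 8.1 p [0.5864 0.034  0.0678] w 0.0584 gf 46.2 F [-4.5 -1.4  1. ]
toolaxes x,y,z: [[-0.952, -0.307, -0.001], [-0.307, 0.952, -0.001], [0.001, -0.001, -1.0]]
```

View pics/w3.png

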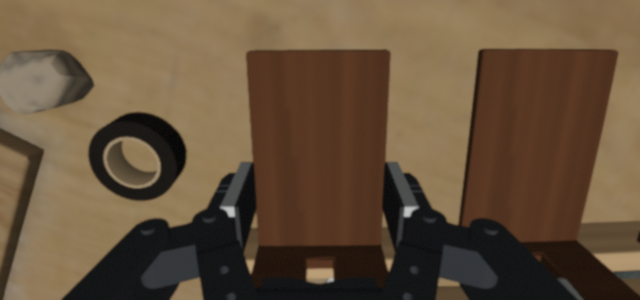

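The pads hold the stand's base at 58.4 mm, with about 46 N of grip. Next I lift it and draw it off.

servo_tool([
  [0,0,0],
  [0,0,-5],
  [0,0,-5],
  [0,0,-4.5],
  [0,0,0],
  [0,0,0],
  [8,0,0],
  [12,0,0],
  [15,0,0],
  [15,0,0],
  [0,0,-30],
  [0,0,-30],
], grip=[55,55,55,55,55,55,55,55,55,55,55,55], turn=[0,0,0,0,0,0,0,0,0,0,0,0], force=60)

```text
t: 9.15
position: [0.5351, 0.0187, 0.1395]
tool_rot: [-0.003, -0.155, 0.988, 0.001]
ft_force: [1.4, 1.1, -1.5]
grip_width: 0.0579
gripper_force: 67.2
```

```bash
python3 - <<'E'
from h import *
to([.471,-.1415+.022,.12],180)
p=manip.capture("wrist"); cv2.imwrite("pics/w4.png",p["img"][100:])
E
```

```text
t 9.15 p [0.5351 0.0187 0.1395] w 0.0579 gf 67.2 F [ 1.4  1.1 -1.5]
toolaxes x,y,z: [[-0.952, -0.307, 0.006], [-0.307, 0.952, 0.002], [-0.006, 0.0, -1.0]]
shift mm [ 103.3 -111.9   19.9] rows>= 3.7 heading 107.87
turn -1.2589 rows>= 10.07
```

View pics/w4.png

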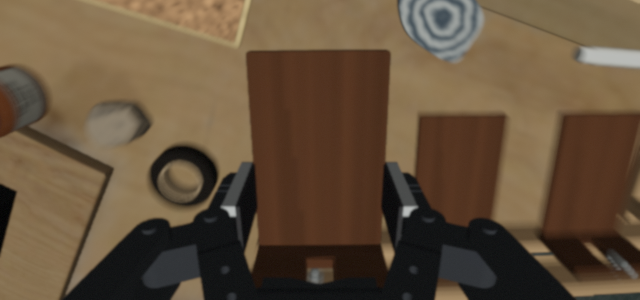

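The stand is clear of its hook, still held level, with its front edge on full-picture row 150 between columns 247 and 389.

```bash
python3 - <<'E'
from h import *
p=manip.capture("wrist"); s,r=st()
from scipy.optimize import brentq
g=lambda z: np.linalg.norm(ray(p,(247,150),z)-ray(p,(389,150),z))-.06
z=brentq(g,.05,.25); 
for zz in (z,s["position"][2]+.0052+.005,s["position"][2]+.008):
    m=(ray(p,(247,150),zz)+ray(p,(389,150),zz))/2; d=r.inv().apply(m-s["position"]); print(zz,np.round(d*1000,1), "stand x of TCP",-50+d[0]*1000)
to([.471,-.1415+.022,.12],180)
E
```

```text
t 9.25 p [0.5423 0.0191 0.1466] w 0.0576 gf 67.2 F [ 1.7  0.7 -0.7]
toolaxes x,y,z: [[-0.952, -0.307, -0.011], [-0.307, 0.952, -0.003], [0.012, 0.001, -1.0]]
0.14965732851778257 [61.6 -0.4 -3.7] stand x of TCP 11.630482031990368
0.15684633666967662 [ 62.8  -0.4 -10.9] stand x of TCP 12.81790553784866
0.15464633666967662 [62.5 -0.4 -8.7] stand x of TCP 12.454526938507414
t 9.25 p [0.5423 0.0191 0.1466] w 0.0576 gf 67.2 F [ 1.7  0.7 -0.7]
toolaxes x,y,z: [[-0.952, -0.307, -0.011], [-0.307, 0.952, -0.003], [0.012, 0.001, -1.0]]
shift mm [ 110.7 -109.9   25.7] rows>= 3.9 heading 107.88
turn -1.2587 rows>= 10.07
```

servo_tool([
  [26.7,-27.4,0],
  [26.7,-27.4,0],
  [26.7,-27.4,0],
  [26.7,-27.4,0],
  [0,0,0],
  [0,0,0],
  [0,0,0],
  [0,0,0],
  [0,0,0],
  [0,0,0],
  [0,0,0],
  [0,0,0],
], grip=[55,55,55,55,55,55,55,55,55,55,55,55], turn=[0,0,0,0,-0.125,-0.125,-0.125,-0.125,-0.125,-0.125,-0.125,-0.125])

```text
t: 10.25
position: [0.4708, -0.1181, 0.141]
tool_rot: [0.0, -0.612, 0.79, -0.0]
ft_force: [0.3, -0.2, -1.5]
grip_width: 0.0579
gripper_force: 67.1
```

servo_tool([
  [0,0,0],
  [0,0,0],
  [0,0,30],
  [0,0,30],
  [0,0,30],
  [0,0,20],
  [0,0,0],
  [0,0,0],
], grip=[55,55,55,55,55,55,55,55], turn=[-0.125,-0.125,-0.009,0,0,0,0,0])

```text
t: 10.92
position: [0.4696, -0.1178, 0.0305]
tool_rot: [0.001, 0.707, -0.707, -0.001]
ft_force: [-0.4, 0.0, -1.5]
grip_width: 0.058
gripper_force: 67.1
```

servo_tool([
  [0,0,0],
  [0,0,0],
], grip=[55,55], turn=[0,0])

```text
t: 11.08
position: [0.4724, -0.1185, 0.033]
tool_rot: [-0.001, 0.707, -0.707, 0.002]
ft_force: [0.6, 0.9, -1.2]
grip_width: 0.0578
gripper_force: 67.1
```

```bash
python3 - <<'E'
from h import *
to([.471,-.1185,.009],180)
p=manip.capture("wrist"); cv2.imwrite("pics/w5.png",p["img"])
E
```

```text
t 11.08 p [ 0.4724 -0.1185  0.033 ] w 0.0578 gf 67.1 F [ 0.6  0.9 -1.2]
toolaxes x,y,z: [[0.0, -1.0, 0.001], [-1.0, -0.0, -0.004], [0.004, -0.001, -1.0]]
shift mm [-0.1  1.4 24. ] rows>= 0.6 heading -179.98
turn 0.0004 rows>= 0.0
```

View pics/w5.png

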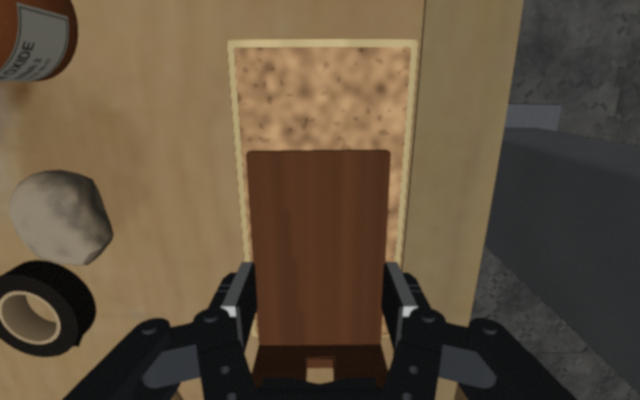

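The stand hangs squarely over the board; the board's far end is on row 41 between columns 229 and 417.

```bash
python3 - <<'E'
from h import *
p=manip.capture("wrist"); to([.47,-.1185,.009],180)
print(ray(p,(229,41),.01),ray(p,(417,41),.01))
E
```

```text
t 11.18 p [ 0.4721 -0.1185  0.0329] w 0.0579 gf 67.1 F [-0.5  1.3 -1. ]
toolaxes x,y,z: [[0.0, -1.0, 0.001], [-1.0, -0.0, -0.004], [0.004, -0.001, -1.0]]
shift mm [-0.   2.2 23.9] rows>= 0.6 heading -179.98
turn 0.0004 rows>= 0.0
[ 0.5140553  -0.22518265  0.01      ] [ 0.42851181 -0.22520073  0.01      ]
```

servo_tool([
  [0,1,10],
  [0,0,8],
  [0,0,3],
  [0,0,0],
  [0,0,0],
], grip=[55,55,55,55,55], turn=[0,0,0,0,0])

```text
t: 11.6
position: [0.4695, -0.1181, 0.0103]
tool_rot: [0.0, 0.707, -0.707, -0.0]
ft_force: [0.0, -0.6, -0.5]
grip_width: 0.0579
gripper_force: 67.1
```

servo_tool([
  [0,0,2],
  [0,0,0],
  [0,0,0],
], grip=[55,55,55], turn=[0,0,0])

```text
t: 11.85
position: [0.4697, -0.1181, 0.0084]
tool_rot: [-0.0, 0.707, -0.707, 0.0]
ft_force: [0.0, 0.5, -0.8]
grip_width: 0.0581
gripper_force: 67.1
```

servo_tool([
  [0,0,1.5],
  [0,0,0],
  [0,0,0],
], grip=[55,55,55], turn=[0,0,0])

```text
t: 12.1
position: [0.4699, -0.1181, 0.0071]
tool_rot: [-0.0, 0.707, -0.707, 0.0]
ft_force: [-0.1, 1.1, 1.3]
grip_width: 0.058
gripper_force: 67.4
```

servo_tool([
  [0,0,0.8],
  [0,0,0],
  [0,0,0],
  [0,0,0],
  [0,0,0],
  [0,0,0],
  [0,0,0],
  [0,0,0],
  [0,0,-3],
  [0,0,-10],
  [0,0,-30],
  [0,0,-35],
], grip=[55,55,60,65,70,75,80,85,85,85,85,85], turn=[0,0,0,0,0,0,0,0,0,0,0,0])

```text
t: 13.1
position: [0.4674, -0.1176, 0.0836]
tool_rot: [0.001, 0.707, -0.707, -0.002]
ft_force: [0.6, -0.6, -0.3]
grip_width: 0.0725
gripper_force: 0.0
```

servo_tool([
  [0,0,-35],
  [0,0,-35],
  [0,0,-35],
  [0,0,0],
  [0,0,0],
], grip=[90,90,90,90,90], turn=[0,0,0,0,0])

```text
t: 13.52
position: [0.4714, -0.1186, 0.1924]
tool_rot: [-0.002, 0.707, -0.707, 0.003]
ft_force: [-0.2, -0.8, -0.3]
grip_width: 0.0769
gripper_force: 0.0
```

```bash
python3 - <<'E'
from h import *
to([.556,.1265,.2],107.9)
p=manip.capture("wrist"); cv2.imwrite("pics/w6.png",p["img"])
for t in ["stand_1","back_1"]: print(t,[(np.round(d["xyz"],3).tolist(),round(d["p"],2)) for d in manip.mark_of(t,p)][:4])
E
```

```text
t 13.52 p [ 0.4714 -0.1186  0.1924] w 0.0769 gf 0.0 F [-0.2 -0.8 -0.3]
toolaxes x,y,z: [[0.0, -1.0, 0.002], [-1.0, -0.0, -0.007], [0.007, -0.002, -1.0]]
shift mm [-245.1  -84.7   -7.4] rows>= 6.3 heading -179.98
turn 1.2588 rows>= 10.07
stand_1 [([0.468, -0.132, 0.011], 0.91), ([0.441, 0.091, -0.0], 0.63)]
back_1 [([0.47, -0.084, 0.054], 0.76)]
```

View pics/w6.png

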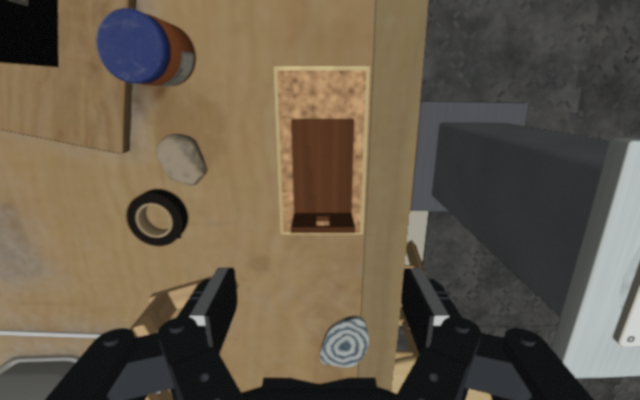

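The first stand lies flat and square on the board, base on rows 119–213 and back on rows 213–231. Now the stand on hook 2.

servo_tool([
  [-35,-12.2,0],
  [-35,-12.2,0],
  [-35,-12.2,0],
  [-35,-12.2,0],
  [-35,-12.2,0],
  [-35,-12.2,0],
  [-35,-12.2,0],
  [0,0,0],
  [0,0,0],
  [0,0,0],
  [0,0,0],
  [0,0,0],
], grip=[90,90,90,90,90,90,90,90,90,90,90,90], turn=[0,0,0,0,0,0,0,0.125,0.125,0.125,0.125,0.125])

```text
t: 14.67
position: [0.5536, 0.1269, 0.1867]
tool_rot: [-0.002, -0.453, 0.891, 0.001]
ft_force: [0.6, -0.3, -0.7]
grip_width: 0.0772
gripper_force: 0.0
```

servo_tool([
  [0,0,0],
  [0,0,0],
  [0,0,0],
  [0,0,0],
  [0,0,0],
  [0,0,0],
  [0,0,0],
  [0,0,0],
  [0,0,0],
], grip=[90,90,90,90,90,90,90,90,90], turn=[0.125,0.125,0.125,0.125,0.125,0.009,0,0,0])

```text
t: 15.42
position: [0.5546, 0.1268, 0.1884]
tool_rot: [-0.001, -0.156, 0.988, -0.0]
ft_force: [0.7, -0.2, 0.8]
grip_width: 0.077
gripper_force: 0.0
```

```bash
python3 - <<'E'
from h import *
s=to([.557,.126,.0672],107.9)
p=manip.capture("wrist"); cv2.imwrite("pics/w7.png",p["img"])
for t in ["stand_1","back_1","hook_1","slab_1"]: print(t,[(np.round(d["xyz"],3).tolist(),round(d["p"],2)) for d in manip.mark_of(t,p)][:4])
E
```

```text
t 15.42 p [0.5546 0.1268 0.1884] w 0.077 gf 0.0 F [ 0.7 -0.2  0.8]
toolaxes x,y,z: [[-0.951, -0.309, 0.001], [-0.309, 0.951, 0.0], [-0.001, -0.0, -1.0]]
shift mm [ -2.2  -1.6 121.2] rows>= 3.0 heading 107.99
turn 0.0015 rows>= 0.01
stand_1 [([0.517, 0.216, 0.073], 0.93), ([0.546, 0.124, 0.073], 0.76), ([0.467, -0.131, 0.01], 0.66)]
back_1 [([0.583, 0.136, 0.121], 0.96), ([0.556, 0.234, 0.118], 0.67)]
hook_1 [([0.623, 0.044, 0.117], 0.96), ([0.587, 0.141, 0.114], 0.69), ([0.555, 0.233, 0.113], 0.67), ([0.529, 0.329, 0.112], 0.61)]
slab_1 [([0.436, 0.089, -0.0], 0.62), ([0.465, -0.136, 0.011], 0.36)]
```

View pics/w7.png

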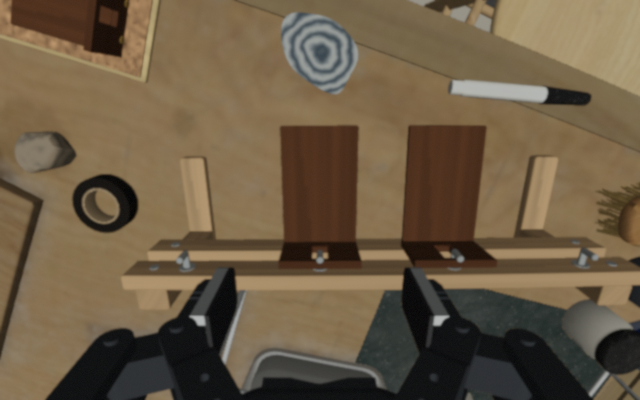

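The middle stand is centred on the gripper (columns 281–358).

servo_tool([
  [-2.5,0,35],
  [0,0,35],
  [0,0,35],
  [0,0,16],
  [0,0,0],
  [0,0,0],
  [0,0,0],
  [0,0,0],
  [0,0,0],
  [0,0,0],
  [0,0,0],
  [0,0,0],
], grip=[90,90,90,90,90,68,65,62,60,55,55,55], turn=[0,0,0,0,0,0,0,0,0,0,0,0])

```text
t: 16.67
position: [0.558, 0.1278, 0.0694]
tool_rot: [0.001, -0.155, 0.988, 0.0]
ft_force: [-2.9, -1.3, 5.7]
grip_width: 0.0577
gripper_force: 64.8
```

servo_tool([
  [0,0,0],
  [0,0,-5],
  [0,0,-5],
  [0,0,-4.5],
  [0,0,0],
  [0,0,0],
  [8,0,0],
  [12,0,0],
  [15,0,0],
  [15,0,0],
  [0,0,0],
  [0,0,0],
], grip=[55,55,55,55,55,55,55,55,55,55,55,55], turn=[0,0,0,0,0,0,0,0,0,0,0,0])

```text
t: 17.67
position: [0.5087, 0.1121, 0.0823]
tool_rot: [-0.0, -0.155, 0.988, 0.0]
ft_force: [0.8, -0.7, -0.9]
grip_width: 0.0576
gripper_force: 64.2
```

```bash
python3 - <<'E'
from h import *
st()
p=manip.capture("wrist"); cv2.imwrite("pics/w8.png",p["img"])
E
```

```text
t 17.67 p [0.5087 0.1121 0.0823] w 0.0576 gf 64.2 F [ 0.8 -0.7 -0.9]
toolaxes x,y,z: [[-0.952, -0.307, 0.001], [-0.307, 0.952, 0.0], [-0.001, -0.0, -1.0]]
```

View pics/w8.png

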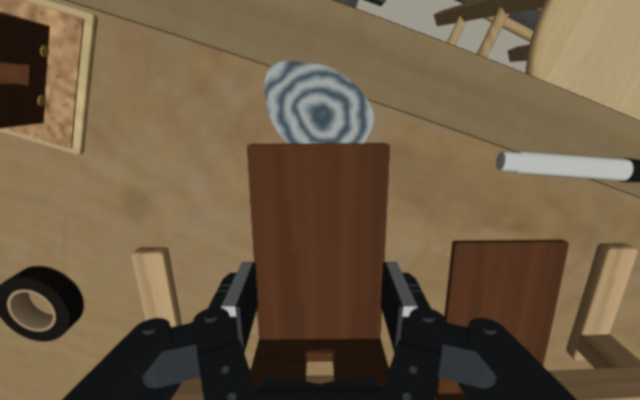

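Stand 2 is off its hook and level, front edge on row 144, so the TCP is at about +14 mm on the stand. I'll turn it the other way for the pile.

servo_tool([
  [0,0,-30],
  [0,0,-30],
  [17.5,-36.2,0],
  [17.5,-36.2,0],
  [17.5,-36.2,0],
  [17.5,-36.2,0],
  [17.5,-36.2,0],
  [17.5,-36.2,0],
  [17.5,-36.2,0],
  [0,0,0],
  [0,0,0],
  [0,0,0],
], grip=[55,55,55,55,55,55,55,55,55,55,55,55], turn=[0,0,0,0,0,0,0,0,0,0.125,0.125,0.125])

```text
t: 18.72
position: [0.4716, -0.1681, 0.1425]
tool_rot: [0.001, 0.036, 0.999, -0.0]
ft_force: [-0.2, 0.3, -1.1]
grip_width: 0.0576
gripper_force: 64.8
```

servo_tool([
  [0,0,0],
  [0,0,0],
  [0,0,0],
  [0,0,0],
  [0,0,0],
  [0,0,0],
  [0,0,0],
  [0,0,0],
  [0,0,0],
  [0,0,0],
  [0,0,0],
  [0,0,0],
], grip=[55,55,55,55,55,55,55,55,55,55,55,55], turn=[0.125,0.125,0.125,0.125,0.125,0.125,0.125,0.125,0.125,0.125,0.125,0.125])

```text
t: 19.72
position: [0.472, -0.1667, 0.1426]
tool_rot: [0.0, 0.706, 0.708, 0.0]
ft_force: [0.6, -0.5, -1.1]
grip_width: 0.0574
gripper_force: 64.8
```

servo_tool([
  [0,0,30],
  [0,0,20],
  [0,0,0],
  [0,0,0],
], grip=[55,55,55,55], turn=[0.008,0,0,0])

```text
t: 20.05
position: [0.4706, -0.1663, 0.0917]
tool_rot: [-0.001, 0.707, 0.707, -0.001]
ft_force: [-0.3, -0.6, -0.6]
grip_width: 0.0576
gripper_force: 64.8
```

```bash
python3 - <<'E'
from h import *
to([.47,-.1665,.020],0)
p=manip.capture("wrist"); cv2.imwrite("pics/w9.png",p["img"])
E
```

```text
t 20.05 p [ 0.4706 -0.1663  0.0917] w 0.0576 gf 64.8 F [-0.3 -0.6 -0.6]
toolaxes x,y,z: [[-0.0, 1.0, 0.001], [1.0, 0.0, -0.002], [-0.002, 0.001, -1.0]]
shift mm [-0.3 -0.4 71.7] rows>= 1.7 heading 0.01
turn 0.0001 rows>= 0.0
```

View pics/w9.png

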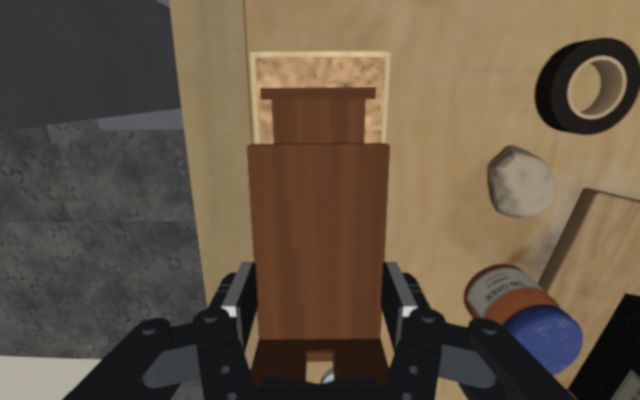

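The lower back (columns 261–375) and the held stand (248–389) are both centred near column 318. Lowering.

servo_tool([
  [0,0,25],
  [0,0,25],
  [0,0,15],
  [0,0,6],
  [0,0,0],
  [0,0,0],
], grip=[55,55,55,55,55,55], turn=[0,0,0,0,0,0])

```text
t: 20.6
position: [0.4722, -0.1669, 0.0228]
tool_rot: [0.001, 0.707, 0.707, 0.0]
ft_force: [-0.2, 0.6, -0.9]
grip_width: 0.0576
gripper_force: 64.8
```

servo_tool([
  [0,0,3],
  [0,0,0],
  [0,0,0],
  [0,0,0],
], grip=[55,55,55,55], turn=[0,0,0,0])

```text
t: 20.93
position: [0.4714, -0.1666, 0.0192]
tool_rot: [0.001, 0.707, 0.707, 0.0]
ft_force: [0.0, 1.1, -1.5]
grip_width: 0.0576
gripper_force: 64.8
```

servo_tool([
  [0,0,1.5],
  [0,0,0],
  [0,0,0],
], grip=[55,55,55], turn=[0,0,0])

```text
t: 21.18
position: [0.4709, -0.1664, 0.017]
tool_rot: [-0.0, 0.707, 0.707, -0.0]
ft_force: [-0.3, -0.5, -1.0]
grip_width: 0.0573
gripper_force: 64.8
```

servo_tool([
  [0,0,1.5],
  [0,0,0],
  [0,0,0],
], grip=[55,55,55], turn=[0,0,0])

```text
t: 21.43
position: [0.471, -0.1666, 0.0156]
tool_rot: [0.0, 0.707, 0.707, -0.0]
ft_force: [-1.2, -0.7, 1.1]
grip_width: 0.0572
gripper_force: 65.1
```

servo_tool([
  [0,0,1],
  [0,0,0],
  [0,0,0],
], grip=[55,55,55], turn=[0,0,0])

```text
t: 21.68
position: [0.4711, -0.1667, 0.0147]
tool_rot: [0.0, 0.707, 0.707, -0.0]
ft_force: [-1.4, -2.1, 3.4]
grip_width: 0.0581
gripper_force: 65.3
```

servo_tool([
  [0,0,1],
  [0,0,0],
  [0,0,0],
], grip=[55,55,55], turn=[0,0,0])

```text
t: 21.93
position: [0.4711, -0.1667, 0.0138]
tool_rot: [0.0, 0.707, 0.707, -0.0]
ft_force: [-2.5, -1.9, 5.2]
grip_width: 0.0577
gripper_force: 65.6
```

Contact. Release, rise, look.

servo_tool([
  [0,0,0],
  [0,0,0],
  [0,0,0],
  [0,0,0],
  [0,0,0],
  [0,0,0],
  [0,0,-3],
  [0,0,-10],
  [0,0,-30],
  [0,0,-35],
  [0,0,-35],
  [0,0,-35],
], grip=[60,65,70,75,80,85,85,85,85,90,90,90], turn=[0,0,0,0,0,0,0,0,0,0,0,0])

```text
t: 22.93
position: [0.4706, -0.1662, 0.1638]
tool_rot: [0.0, 0.707, 0.707, 0.0]
ft_force: [1.3, 0.4, -0.1]
grip_width: 0.0771
gripper_force: 0.0
```

servo_tool([
  [0,0,-30],
  [0,0,0],
  [0,0,0],
  [0,0,0],
], grip=[90,90,90,90], turn=[0,0,0,0])

```text
t: 23.27
position: [0.4707, -0.1663, 0.1916]
tool_rot: [0.0, 0.707, 0.707, 0.0]
ft_force: [-0.2, -0.5, 0.0]
grip_width: 0.077
gripper_force: 0.0
```

```bash
python3 - <<'E'
from h import *
to([.5262,.2175,.192],107.9)
p=manip.capture("wrist"); cv2.imwrite("pics/w10.png",p["img"])
for t in ["stand_1","back_1"]: print(t,[(np.round(d["xyz"],3).tolist(),round(d["p"],2)) for d in manip.mark_of(t,p)][:4])
E
```

```text
t 23.27 p [ 0.4707 -0.1663  0.1916] w 0.077 gf 0.0 F [-0.2 -0.5  0. ]
toolaxes x,y,z: [[-0.0, 1.0, -0.0], [1.0, 0.0, 0.0], [0.0, -0.0, -1.0]]
shift mm [ 3.838e+02  5.560e+01 -3.000e-01] rows>= 9.5 heading 0.0
turn -1.8831 rows>= 15.07
stand_1 [([0.473, -0.15, 0.017], 0.93)]
back_1 [([0.466, -0.202, 0.057], 0.88), ([0.474, -0.082, 0.056], 0.68)]
```

View pics/w10.png

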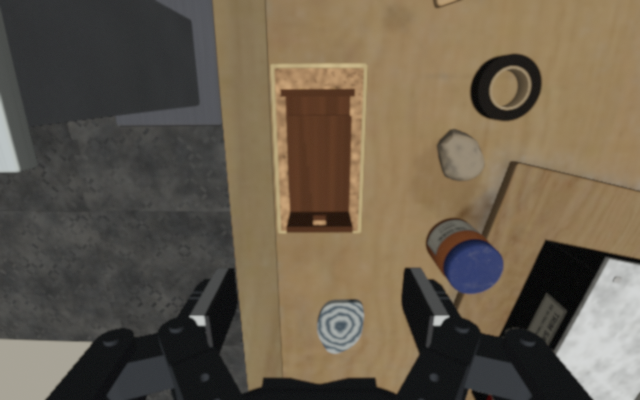

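Stand 2 lies square on stand 1, the other way round; its back is at the lower end and the first back at the upper end (row 92). On to the stand on hook 3.

servo_tool([
  [38.8,5.3,0],
  [38.8,5.3,0],
  [38.8,5.3,0],
  [38.8,5.3,0],
  [38.8,5.3,0],
  [38.8,5.3,0],
  [38.8,5.3,0],
  [38.8,5.3,0],
  [38.8,5.3,0],
  [38.8,5.3,0],
  [0,0,0],
  [0,0,0],
], grip=[90,90,90,90,90,90,90,90,90,90,90,90], turn=[0,0,0,0,0,0,0,0,0,0,-0.125,-0.125])

```text
t: 24.42
position: [0.523, 0.2241, 0.1893]
tool_rot: [-0.001, 0.609, 0.793, -0.002]
ft_force: [-0.1, -0.4, -0.0]
grip_width: 0.0768
gripper_force: 0.0
```

servo_tool([
  [0,0,0],
  [0,0,0],
  [0,0,0],
  [0,0,0],
  [0,0,0],
  [0,0,0],
  [0,0,0],
  [0,0,0],
  [0,0,0],
  [0,0,0],
  [0,0,0],
  [0,0,0],
], grip=[90,90,90,90,90,90,90,90,90,90,90,90], turn=[-0.125,-0.125,-0.125,-0.125,-0.125,-0.125,-0.125,-0.125,-0.125,-0.125,-0.125,-0.125])

```text
t: 25.42
position: [0.5231, 0.2212, 0.1898]
tool_rot: [-0.002, -0.093, 0.996, -0.001]
ft_force: [-0.4, 0.6, -0.2]
grip_width: 0.0767
gripper_force: 0.0
```

servo_tool([
  [0,0,0],
  [0,0,0],
  [0,0,0],
  [0,0,0],
  [0,0,0],
], grip=[90,90,90,90,90], turn=[-0.125,-0.008,0,0,0])

```text
t: 25.83
position: [0.5238, 0.2215, 0.191]
tool_rot: [-0.0, -0.155, 0.988, -0.0]
ft_force: [0.1, -0.4, 0.5]
grip_width: 0.0773
gripper_force: 0.0
```

```bash
cat >> h.py <<'E'
def wood(p,box):
    """dark-red stand blob in box (x0,y0,x1,y1): bounding columns per row"""
    x0,y0,x1,y1=box; i=p["img"][y0:y1,x0:x1].astype(int)
    m=((i[...,2]-i[...,0]>25)&(i[...,2]<135)&(i[...,2]>60)).astype(np.uint8)
    n,l,s,_=cv2.connectedComponentsWithStats(cv2.morphologyEx(m,cv2.MORPH_OPEN,np.ones((5,5))))
    k=1+np.argmax(s[1:,4]); l=l==k; print("blob",s[k][:4]+[x0,y0,0,0])
    for r in range(s[k][1],s[k][1]+s[k][3],12):
        c=np.where(l[r])[0]; print(r+y0,c.min()+x0,c.max()+x0,end="; ")
    print()
E
python3 - <<'E'
from h import *
w=cv2.imread("pics/w7.png"); wood({"img":w},(230,100,400,300))
w=cv2.imread("pics/w8.png"); wood({"img":w},(230,100,400,345))
s=to([.524,.222,.0672],107.9)
p=manip.capture("wrist"); cv2.imwrite("pics/w11.png",p["img"]); wood(p,(230,100,400,300))
for t in ["stand_1","back_1","hook_1","slab_1"]: print(t,[(np.round(d["xyz"],3).tolist(),round(d["p"],2)) for d in manip.mark_of(t,p)][:4])
E
```

```text
blob [230 117 170 134]
117 263 269; 129 260 359; 141 279 359; 153 279 358; 165 279 399; 177 280 395; 189 280 399; 201 281 358; 213 281 358; 225 282 357; 237 273 399; 249 230 399; 
blob [230 100 170 239]
100 255 265; 112 235 262; 124 230 271; 136 230 390; 148 245 399; 160 246 399; 172 247 399; 184 248 399; 196 248 399; 208 249 387; 220 250 387; 232 251 386; 244 252 386; 256 253 385; 268 256 381; 280 257 381; 292 258 380; 304 258 379; 316 254 384; 328 257 381; 
t 25.83 p [0.5238 0.2215 0.191 ] w 0.0773 gf 0.0 F [ 0.1 -0.4  0.5]
toolaxes x,y,z: [[-0.952, -0.305, 0.001], [-0.305, 0.952, -0.0], [-0.001, -0.0, -1.0]]
shift mm [ -0.5   0.4 123.8] rows>= 3.0 heading 107.79
turn -0.002 rows>= 0.02
blob [230 100 170 150]
100 263 399; 112 257 399; 124 230 399; 136 230 399; 148 230 399; 160 230 399; 172 230 399; 184 230 399; 196 230 399; 208 230 399; 220 230 399; 232 230 399; 244 230 399; 
stand_1 [([0.515, 0.215, 0.075], 0.86)]
back_1 [([0.552, 0.232, 0.119], 0.82)]
hook_1 [([0.588, 0.14, 0.115], 0.87), ([0.619, 0.046, 0.118], 0.72), ([0.528, 0.329, 0.115], 0.72), ([0.556, 0.235, 0.111], 0.65)]
slab_1 [([0.461, 0.112, 0.001], 0.56)]
```

```bash
cat >> h.py <<'E'
def prof(img,rows=(150,180,210),col=320):
    g=cv2.GaussianBlur(img[...,2],(5,5),0).astype(int)
    for r in rows:
        d=np.diff(g[r]); print(r,"col edges",[(int(c),int(d[c-2:c+3].sum())) for c in range(230,420) if abs(d[c])==abs(d[c-4:c+5]).max() and abs(d[c-2:c+3].sum())>25])
    d=np.diff(g[:,col]); print("row edges",[(int(c),int(d[c-2:c+3].sum())) for c in range(60,300) if abs(d[c])==abs(d[c-4:c+5]).max() and abs(d[c-2:c+3].sum())>25])
E
python3 - <<'E'
from h import *
for n in (7,11): print(n); prof(cv2.imread(f"pics/w{n}.png"),col=300)
E
```

```text
7
150 col edges [(280, -56), (357, 62), (406, -62)]
180 col edges [(281, -54), (356, 55), (404, -60)]
210 col edges [(282, -54), (356, 57), (402, -61)]
row edges [(66, -36), (73, 33), (74, 36), (125, -54), (241, -39), (260, 37), (275, 73), (289, -30)]
11
150 col edges [(279, -55), (355, 55), (356, 55)]
180 col edges [(280, -48), (355, 52)]
210 col edges [(281, -51), (354, 55)]
row edges [(124, -42), (239, -36), (258, 36), (272, 68), (273, 68), (287, -75)]
```

servo_tool([
  [0,0,35],
  [0,0,35],
  [0,0,35],
  [0,0,18],
  [0,0,0],
  [0,0,0],
  [0,0,0],
  [0,0,0],
  [0,0,0],
  [0,0,0],
  [0,0,0],
  [0,0,0],
], grip=[90,90,90,90,90,68,65,62,60,55,55,55], turn=[0,0,0,0,0,0,0,0,0,0,0,0])

```text
t: 27.08
position: [0.5246, 0.2219, 0.0698]
tool_rot: [0.001, -0.156, 0.988, 0.0]
ft_force: [-2.5, -1.0, 5.1]
grip_width: 0.0575
gripper_force: 64.8
```

servo_tool([
  [0,0,0],
  [0,0,-5],
  [0,0,-5],
  [0,0,-4.5],
  [0,0,0],
  [0,0,0],
  [8,0,0],
  [12,0,0],
  [15,0,0],
  [15,0,0],
  [0,0,0],
  [0,0,0],
], grip=[55,55,55,55,55,55,55,55,55,55,55,55], turn=[0,0,0,0,0,0,0,0,0,0,0,0])

```text
t: 28.08
position: [0.4755, 0.2059, 0.0829]
tool_rot: [-0.0, -0.156, 0.988, -0.0]
ft_force: [0.7, 0.8, -1.3]
grip_width: 0.0572
gripper_force: 64.1
```

```bash
python3 - <<'E'
from h import *
print("stand2:"); prof(cv2.imread("pics/w8.png"),col=300)
p=manip.capture("wrist"); print("now:"); prof(p["img"],col=300); cv2.imwrite("pics/w12.png",p["img"])
to([.4705,-.13,.085],180)
p=manip.capture("scene")
for t in ["stand_1"]: print(t,[(np.round(d["xyz"],3).tolist(),round(d["p"],2)) for d in manip.mark_of(t,p)][:4])
E
```

```text
stand2:
150 col edges [(246, -52), (388, 45), (389, 47)]
180 col edges [(248, -58), (387, 49), (388, 51)]
210 col edges [(250, -53), (386, 58)]
row edges [(65, 53), (74, -63), (75, -58), (81, 59), (92, -47), (93, -43), (98, 40), (99, 48), (113, -27), (114, -28), (116, -28), (117, -27), (127, 39), (128, 41), (142, -65)]
now:
150 col edges [(232, 41), (240, 32), (247, -34), (248, -36), (388, 40)]
180 col edges [(234, 56), (248, -45), (249, -43), (387, 50)]
210 col edges [(250, -54), (386, 49)]
row edges [(147, -53)]
t 28.13 p [0.4765 0.2063 0.0831] w 0.0575 gf 64.1 F [ 1.6  0.1 -0. ]
toolaxes x,y,z: [[-0.952, -0.307, -0.001], [-0.307, 0.952, 0.0], [0.001, 0.0, -1.0]]
shift mm [ 109.  -318.2   -2. ] rows>= 8.2 heading 107.89
turn -1.2586 rows>= 10.07
stand_1 [([0.472, -0.152, 0.011], 0.82), ([0.464, 0.2, 0.085], 0.71), ([0.471, -0.132, 0.011], 0.6)]
```

servo_tool([
  [0,0,-30],
  [0,0,-30],
  [12,-35.3,0],
  [12,-35.3,0],
  [12,-35.3,0],
  [12,-35.3,0],
  [12,-35.3,0],
  [12,-35.3,0],
  [12,-35.3,0],
  [12,-35.3,0],
  [12,-35.3,0],
  [0,0,0],
], grip=[55,55,55,55,55,55,55,55,55,55,55,55], turn=[0,0,0,0,0,0,0,0,0,0,0,-0.125])

```text
t: 29.23
position: [0.472, -0.1358, 0.1433]
tool_rot: [0.001, -0.214, 0.977, -0.002]
ft_force: [0.5, 0.8, -0.7]
grip_width: 0.0574
gripper_force: 64.7
```

servo_tool([
  [0,0,0],
  [0,0,0],
  [0,0,0],
  [0,0,0],
  [0,0,0],
  [0,0,0],
  [0,0,0],
  [0,0,0],
  [0,0,0],
  [0,0,0],
  [0,0,20],
  [0,0,0],
], grip=[55,55,55,55,55,55,55,55,55,55,55,55], turn=[-0.125,-0.125,-0.125,-0.125,-0.125,-0.125,-0.125,-0.125,-0.125,-0.0086,0,0])

```text
t: 30.23
position: [0.47, -0.129, 0.1207]
tool_rot: [-0.001, -0.706, 0.708, 0.002]
ft_force: [-1.0, 1.3, -1.5]
grip_width: 0.0576
gripper_force: 64.7
```

servo_tool([
  [0,0,0],
  [0,0,0],
], grip=[55,55], turn=[0,0])

```text
t: 30.4
position: [0.4714, -0.1294, 0.1233]
tool_rot: [-0.0, -0.707, 0.708, 0.0]
ft_force: [0.6, -0.5, -1.0]
grip_width: 0.0577
gripper_force: 64.7
```

```bash
python3 - <<'E'
from h import *
to([.4705,-.129,.026],180)
p=manip.capture("wrist"); prof(p["img"],rows=(110,120,130,180),col=300); cv2.imwrite("pics/w13.png",p["img"])
for n,q in {"back2 L in":(.5005,-.1965,.060),"back2 R in":(.4405,-.1965,.060)}.items(): print(n,np.round(px(p,q),1))
for t in ["stand_1","back_1"]: print(t,[(np.round(d["xyz"],3).tolist(),round(d["p"],2)) for d in manip.mark_of(t,p)][:4])
E
```

```text
t 30.4 p [ 0.4714 -0.1294  0.1233] w 0.0577 gf 64.7 F [ 0.6 -0.5 -1. ]
toolaxes x,y,z: [[-0.001, -1.0, -0.0], [-1.0, 0.001, 0.0], [-0.0, 0.0, -1.0]]
shift mm [-0.4  0.9 97.3] rows>= 2.4 heading 179.93
turn -0.0013 rows>= 0.01
110 col edges [(264, -30), (273, -59), (275, -57), (310, 26), (363, 60), (368, 52), (379, -58)]
120 col edges [(261, 27), (269, -66), (270, -64), (368, 78), (377, -59), (378, -62)]
130 col edges [(260, 28), (278, -84), (360, 94), (378, -58)]
180 col edges [(248, -60), (249, -58), (387, 46), (388, 47)]
row edges [(73, 46), (108, -111)]
back2 L in [271.7 121.9]
back2 R in [371.  121.8]
stand_1 [([0.472, -0.142, 0.127], 0.94)]
back_1 [([0.467, -0.2, 0.059], 0.61), ([0.607, -0.142, 0.002], 0.21)]
```

servo_tool([
  [0,0,30],
  [0,0,30],
  [0,0,20],
  [0,0,10],
  [0,0,5],
  [0,0,0],
  [0,0,0],
], grip=[55,55,55,55,55,55,55], turn=[0,0,0,0,0,0,0])

```text
t: 31.13
position: [0.4722, -0.1296, 0.029]
tool_rot: [0.0, -0.707, 0.707, -0.001]
ft_force: [0.1, 0.1, -1.6]
grip_width: 0.0576
gripper_force: 64.7
```

servo_tool([
  [0,0,3],
  [0,0,0],
  [0,0,0],
], grip=[55,55,55], turn=[0,0,0])

```text
t: 31.38
position: [0.4718, -0.1295, 0.0258]
tool_rot: [-0.0, 0.707, -0.707, 0.001]
ft_force: [-0.7, -0.1, -0.3]
grip_width: 0.0581
gripper_force: 64.7
```

servo_tool([
  [0,0,2],
  [0,0,0],
  [0,0,0],
], grip=[55,55,55], turn=[0,0,0])

```text
t: 31.63
position: [0.4714, -0.1294, 0.0232]
tool_rot: [0.0, -0.707, 0.707, -0.0]
ft_force: [1.2, 0.5, -0.3]
grip_width: 0.0575
gripper_force: 64.8
```

servo_tool([
  [0,0,1.5],
  [0,0,0],
  [0,0,0],
], grip=[55,55,55], turn=[0,0,0])

```text
t: 31.88
position: [0.4714, -0.1295, 0.0217]
tool_rot: [0.0, -0.707, 0.707, -0.0]
ft_force: [0.8, -0.3, 0.7]
grip_width: 0.0569
gripper_force: 65.0
```

servo_tool([
  [0,0,1.5],
  [0,0,0],
  [0,0,0],
], grip=[55,55,55], turn=[0,0,0])

```text
t: 32.13
position: [0.4715, -0.1293, 0.0204]
tool_rot: [-0.0, 0.707, -0.707, 0.0]
ft_force: [0.0, 0.6, 4.2]
grip_width: 0.0575
gripper_force: 65.4
```

servo_tool([
  [0,0,0],
  [0,0,0],
  [0,0,0],
  [0,0,0],
  [0,0,0],
  [0,0,0],
  [0,0,-3],
  [0,0,-10],
  [0,0,-30],
  [0,0,-35],
  [0,0,-35],
  [0,0,-35],
], grip=[60,65,70,75,80,85,85,85,85,90,90,90], turn=[0,0,0,0,0,0,0,0,0,0,0,0])

```text
t: 33.13
position: [0.4707, -0.1292, 0.1703]
tool_rot: [-0.0, 0.707, -0.707, 0.0]
ft_force: [1.6, -0.4, -0.2]
grip_width: 0.0765
gripper_force: 0.0
```

servo_tool([
  [0,0,-30],
  [0,0,0],
  [0,0,0],
], grip=[90,90,90], turn=[0,0,0])

```text
t: 33.38
position: [0.4727, -0.1298, 0.201]
tool_rot: [0.002, -0.707, 0.707, -0.003]
ft_force: [-0.1, -0.3, -0.2]
grip_width: 0.0765
gripper_force: 0.0
```

```bash
python3 - <<'E'
from h import *
to([.47,-.145,.2],180)
p=manip.capture("wrist"); cv2.imwrite("pics/w14.png",p["img"])
for n in ("wrist","top","scene"):
    if n!="wrist": p=manip.capture(n)
    if n=="top": cv2.imwrite("pics/top2.png",p["img"])
    for t in ["stand_1","back_1","slab_1"]: print(n,t,[(np.round(d["xyz"],3).tolist(),round(d["p"],2)) for d in manip.mark_of(t,p)][:4])
im=cv2.imread("pics/top2.png");p=manip.capture("top");hsv=cv2.cvtColor(im,cv2.COLOR_BGR2HSV)
for x in [(280,215,325,262),(425,205,470,250)]:
    w0=hsv[x[1]:x[3],x[0]:x[2]]; m=(w0[...,1]<75).astype(np.uint8); m=cv2.morphologyEx(m,cv2.MORPH_CLOSE,np.ones((5,5)))
    cs=max(cv2.findContours(m,0,2)[0],key=cv2.contourArea)
    W=np.array([ray(p,(k[0][0]+x[0],k[0][1]+x[1]),.006)[:2] for k in cs],dtype=np.float32)*1000
    print(cv2.fitEllipse(W),cv2.contourArea(cs))
E
```

```text
t 33.38 p [ 0.4727 -0.1298  0.201 ] w 0.0765 gf 0.0 F [-0.1 -0.3 -0.2]
toolaxes x,y,z: [[-0.0, -1.0, 0.002], [-1.0, 0.0, -0.006], [0.006, -0.002, -1.0]]
shift mm [15.2  2.7  1. ] rows>= 0.4 heading 180.0
turn -0.0 rows>= 0.0
wrist stand_1 [([0.472, -0.14, 0.027], 0.85), ([0.463, 0.11, 0.001], 0.58)]
wrist back_1 [([0.468, -0.2, 0.06], 0.93), ([0.469, -0.081, 0.054], 0.87), ([0.47, -0.093, 0.066], 0.76)]
wrist slab_1 [([0.461, 0.112, -0.001], 0.6)]
top stand_1 [([0.467, -0.128, 0.012], 0.61)]
top back_1 [([0.466, -0.083, 0.048], 0.61), ([0.471, -0.094, 0.068], 0.48), ([0.611, -0.24, -0.003], 0.3)]
top slab_1 [([0.501, -0.351, -0.002], 0.71), ([0.463, 0.112, -0.002], 0.6), ([0.648, -0.077, 0.002], 0.58)]
scene stand_1 [([0.469, -0.144, 0.023], 0.87), ([0.468, -0.128, 0.011], 0.65), ([0.472, -0.153, 0.014], 0.55), ([0.608, -0.138, -0.0], 0.4)]
scene back_1 [([0.473, -0.094, 0.066], 0.86), ([0.466, -0.083, 0.052], 0.61), ([0.472, -0.204, 0.057], 0.57)]
scene slab_1 [([0.493, -0.35, -0.003], 0.69), ([0.462, 0.107, 0.001], 0.52)]
((462.64190673828125, 120.03485107421875), (54.17252731323242, 92.31907653808594), 163.47573852539062) 324.5
((492.751953125, -333.79791259765625), (96.71025085449219, 138.8464813232422), 84.39362335205078) 734.5
```

The networks confirm all three stands in the pile: backs at about y = −0.083, −0.200 and −0.094. Slab_2 has been knocked to about (0.462, 0.111). I'll take slab_1 first.

servo_tool([
  [36.9,-4.1,0],
  [36.9,-4.1,0],
  [36.9,-4.1,0],
  [36.9,-4.1,0],
  [36.9,-4.1,0],
  [36.9,-4.1,0],
  [0,0,0],
  [0,0,0],
  [0,0,0],
  [0,0,0],
  [0,0,0],
  [0,0,0],
], grip=[90,90,90,90,90,90,90,90,90,90,90,90], turn=[0,0,0,0,0,0,0,0,0,0,0,0])

```text
t: 35.03
position: [0.496, -0.3495, 0.1985]
tool_rot: [-0.0, 0.708, -0.706, 0.0]
ft_force: [-0.9, -0.3, -0.4]
grip_width: 0.0768
gripper_force: 0.0
```

```bash
cat >> h.py <<'E'
def slab(p,near,z=.007):
    """wrist: fit oval of grey pixels near world xy"""
    u,v=map(int,px(p,[*near,z])); h=70; x0,y0=max(u-h,0),max(v-h,0)
    i=p["img"][y0:v+h,x0:u+h]; hs=cv2.cvtColor(i,cv2.COLOR_BGR2HSV)
    m=((hs[...,1]<75)|(hs[...,0]>60)).astype(np.uint8); m=cv2.morphologyEx(m,cv2.MORPH_CLOSE,np.ones((9,9))); m=cv2.morphologyEx(m,cv2.MORPH_OPEN,np.ones((7,7)))
    cs=min(cv2.findContours(m,0,2)[0],key=lambda c: np.linalg.norm(cv2.boundingRect(c)[:2]+np.array(cv2.boundingRect(c)[2:])/2-[u-x0,v-y0]))
    W=np.array([ray(p,(k[0][0]+x0,k[0][1]+y0),z)[:2] for k in cs],dtype=np.float32)*1000
    print("px",u,v,"area",cv2.contourArea(cs),"touch",cv2.boundingRect(cs),i.shape,"ell",np.round(np.hstack(cv2.fitEllipse(W)),1),"rect",np.round(np.hstack(cv2.minAreaRect(W)),1))
E
python3 - <<'E'
from h import *
st(); p=manip.capture("wrist"); cv2.imwrite("pics/w15.png",p["img"])
print([(np.round(d["xyz"],3).tolist(),round(d["p"],2)) for d in manip.mark_of("slab_1",p)][:4])
slab(p,(.497,-.351))
E
```

```text
t 35.03 p [ 0.496  -0.3495  0.1985] w 0.0768 gf 0.0 F [-0.9 -0.3 -0.4]
toolaxes x,y,z: [[0.002, -1.0, 0.0], [-1.0, -0.002, -0.0], [0.0, -0.0, -1.0]]
[([0.496, -0.35, 0.001], 0.61), ([0.471, -0.141, 0.028], 0.45)]
px 318 176 area 3131.5 touch (44, 33, 55, 72) (140, 140, 3) ell [ 497.7 -346.2   56.    83.7  170.6] rect [ 4.970e+02 -3.515e+02  5.660e+01  7.520e+01  1.000e-01]
```

```bash
cat >> h.py <<'E'
def ext(p,near,z=.008,angs=range(-40,41,5),base=90):
    u,v=map(int,px(p,[*near,z])); h=70; x0,y0=max(u-h,0),max(v-h,0)
    i=p["img"][y0:v+h,x0:u+h]; hs=cv2.cvtColor(i,cv2.COLOR_BGR2HSV)
    m=((hs[...,1]<75)|(hs[...,0]>60)).astype(np.uint8); m=cv2.morphologyEx(m,cv2.MORPH_CLOSE,np.ones((9,9))); m=cv2.morphologyEx(m,cv2.MORPH_OPEN,np.ones((5,5)))
    n,l,s,c=cv2.connectedComponentsWithStats(m); k=1+np.argmin(np.linalg.norm(c[1:]-[u-x0,v-y0],axis=1))
    ys,xs=np.where(l==k); W=np.array([ray(p,(a+x0,b+y0),z)[:2] for a,b in zip(xs,ys)])*1000
    e,V=np.linalg.eigh(np.cov(W.T)); print("centroid",np.round(W.mean(0),1),"major heading",round(np.degrees(np.arctan2(V[1,1],V[0,1]))%180,1),"sd*4",np.round(4*np.sqrt(e),1))
    for a in angs:
        t=np.radians(base+a); L=np.array([np.cos(t),np.sin(t)]); N=np.array([L[1],-L[0]]); q,w=W@L,W@N
        c=(q.max()+q.min())/2*L+(w.max()+w.min())/2*N
        print(base+a,"len %.1f wid %.1f"%(np.ptp(q),np.ptp(w)),"centre",np.round(c,1))
E
python3 - <<'E'
from h import *
p=manip.capture("wrist"); ext(p,(.497,-.351))
E
```

```text
centroid [ 497.  -349.7] major heading 78.3 sd*4 [57.  79.9]
50 len 78.6 wid 63.9 centre [ 496.8 -347.1]
55 len 80.0 wid 62.6 centre [ 496.4 -347.5]
60 len 80.9 wid 61.1 centre [ 496.2 -348. ]
65 len 81.1 wid 59.5 centre [ 496.3 -348.7]
70 len 80.9 wid 58.4 centre [ 496.4 -349.4]
75 len 80.5 wid 57.2 centre [ 496.3 -349.9]
80 len 79.7 wid 56.8 centre [ 496.2 -350.4]
85 len 78.2 wid 55.9 centre [ 496.1 -351. ]
90 len 76.1 wid 56.4 centre [ 497.  -351.5]
95 len 75.9 wid 58.4 centre [ 497.9 -351.2]
100 len 75.2 wid 60.3 centre [ 498.4 -350.7]
105 len 74.4 wid 62.3 centre [ 499.  -349.7]
110 len 73.2 wid 64.5 centre [ 499.4 -348.8]
115 len 71.9 wid 66.4 centre [ 499.5 -347.7]
120 len 70.3 wid 69.6 centre [ 499.  -347.1]
125 len 68.5 wid 72.4 centre [ 498.3 -346.8]
130 len 66.9 wid 74.7 centre [ 497.7 -346.7]
```

servo_tool([
  [0.5,-0.5,0],
  [0,0,0],
  [0,0,38],
  [0,0,38],
  [0,0,38],
  [0,0,38],
  [0,0,28],
  [0,0,10],
  [0,0,0],
], grip=[90,90,90,90,90,90,90,90,90], turn=[0.087,0.087,0,0,0,0,0,0,0])

```text
t: 35.93
position: [0.4942, -0.3494, 0.0049]
tool_rot: [-0.001, -0.643, 0.766, 0.003]
ft_force: [-0.5, 0.2, 0.2]
grip_width: 0.0774
gripper_force: 0.0
```

servo_tool([
  [0,0,8],
  [0,0,2],
  [0,0,0],
  [0,0,0],
  [0,0,0],
  [0,0,0],
  [0,0,0],
  [0,0,0],
  [0,0,0],
  [0,0,0],
  [0,0,0],
], grip=[90,90,68,65,62,58,55,52,52,52,52], turn=[0,0,0,0,0,0,0,0,0,0,0])

```text
t: 36.85
position: [0.4974, -0.352, 0.0004]
tool_rot: [0.0, -0.643, 0.766, -0.002]
ft_force: [-1.3, 1.4, 6.3]
grip_width: 0.0516
gripper_force: 61.2
```

servo_tool([
  [0,0,0],
  [0,0,-15],
  [0,0,-30],
  [0,0,-30],
  [0,0,-30],
  [0,0,-20],
  [0,0,0],
  [0,0,0],
], grip=[48,48,48,48,48,48,48,48], turn=[0,0,0,0,0,0,0,0])

```text
t: 37.52
position: [0.4974, -0.352, 0.1251]
tool_rot: [0.001, -0.643, 0.766, -0.002]
ft_force: [-0.2, 0.6, -0.2]
grip_width: 0.0516
gripper_force: 62.8
```

```bash
python3 - <<'E'
from h import *
s,r=to([.4705,-.147,.125],180)or st()
p=manip.capture("wrist"); cv2.imwrite("pics/w16.png",p["img"])
ext(p,s["position"][:2],z=s["position"][2]+.010,base=80,angs=range(-30,31,10))
for t in ["slab_1"]: print(t,[(np.round(d["xyz"],3).tolist(),round(d["p"],2)) for d in manip.search_frame(t,p)][:4])
E
```

```text
t 37.52 p [ 0.4974 -0.352   0.1251] w 0.0516 gf 62.8 F [-0.2  0.6 -0.2]
toolaxes x,y,z: [[-0.173, -0.985, 0.002], [-0.985, 0.173, -0.004], [0.004, -0.003, -1.0]]
shift mm [-197.2   61.9   -0.6] rows>= 5.0 heading 170.03
turn -0.174 rows>= 1.39
t 37.52 p [ 0.4974 -0.352   0.1251] w 0.0516 gf 62.8 F [-0.2  0.6 -0.2]
toolaxes x,y,z: [[-0.173, -0.985, 0.002], [-0.985, 0.173, -0.004], [0.004, -0.003, -1.0]]
centroid [ 498.3 -351.5] major heading 76.9 sd*4 [67.5 74. ]
50 len 88.7 wid 83.6 centre [ 496.4 -340.2]
60 len 86.7 wid 80.2 centre [ 495.3 -343. ]
70 len 82.1 wid 74.3 centre [ 495.3 -346. ]
80 len 75.0 wid 70.0 centre [ 498.2 -349.1]
90 len 81.8 wid 74.3 centre [ 502.  -347.4]
100 len 86.6 wid 80.3 centre [ 503.1 -344.6]
110 len 88.8 wid 83.8 centre [ 503.1 -341.7]
slab_1 [([0.496, -0.354, 0.133], 0.62)]
```

View pics/w16.png

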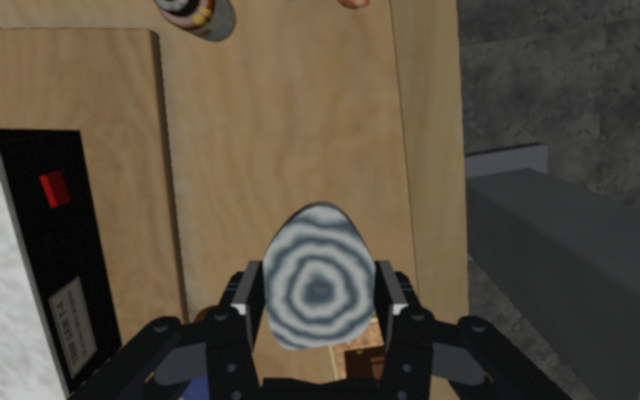

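The slab is held flat and straight between the pads, spanning rows 203–348 and columns 263–378.

```bash
python3 - <<'E'
from h import *
s,r=st(); p=manip.capture("wrist")
for z in (.128,.134):
    for uv in [(320,203),(300,348),(263,290),(378,290)]: print(z,uv,np.round(r.inv().apply(ray(p,uv,z)-s["position"])*1000,1))
E
```

```text
t 37.62 p [ 0.4956 -0.3507  0.122 ] w 0.0515 gf 62.8 F [-1.   0.3 -1. ]
toolaxes x,y,z: [[-0.173, -0.985, -0.001], [-0.985, 0.173, 0.002], [-0.001, 0.001, -1.0]]
0.128 (320, 203) [38.5 -0.2 -6.1]
0.128 (300, 348) [-40.1 -10.3  -6. ]
0.128 (263, 290) [ -5.3 -27.3  -6.1]
0.128 (378, 290) [-5.3 27.6 -6. ]
0.134 (320, 203) [ 40.6  -0.2 -12.1]
0.134 (300, 348) [-34.6  -9.9 -12. ]
0.134 (263, 290) [ -1.3 -26.1 -12.1]
0.134 (378, 290) [ -1.3  26.3 -12. ]
```

servo_tool([
  [-32.9,10.2,0],
  [-32.9,10.2,0],
  [-32.9,10.2,0],
  [-32.9,10.2,0],
  [-32.9,10.2,0],
  [-32.9,10.2,0],
  [0,0,0],
  [0,0,0],
  [0,0,0],
  [0,0,0],
  [0,0,0],
  [0,0,0],
], grip=[48,48,48,48,48,48,48,48,48,48,48,48], turn=[0,0,0,0,0,0,-0.087,-0.087,0,0,0,0])

```text
t: 38.67
position: [0.4698, -0.1465, 0.1224]
tool_rot: [-0.0, -0.706, 0.708, 0.001]
ft_force: [0.5, -0.2, -0.4]
grip_width: 0.0509
gripper_force: 62.8
```

```bash
python3 - <<'E'
from h import *
to([.4705,-.1465,.026],180)
p=manip.capture("wrist"); cv2.imwrite("pics/w17.png",p["img"])
for t in ["slab_1","back_1"]: print(t,[(np.round(d["xyz"],3).tolist(),round(d["p"],2)) for d in manip.mark_of(t,p)][:4])
g=cv2.GaussianBlur(p["img"][...,2],(5,5),0).astype(int)
for c in (280,300,330,350): print(c,g[90:240:5,c].tolist())
print([np.round(px(p,q),1).tolist() for q in [(.4705,-.1465-.04,.13),(.4705,-.1965,.060)]])
E
```

```text
t 38.67 p [ 0.4698 -0.1465  0.1224] w 0.0509 gf 62.8 F [ 0.5 -0.2 -0.4]
toolaxes x,y,z: [[-0.002, -1.0, -0.0], [-1.0, 0.002, 0.001], [-0.001, 0.0, -1.0]]
shift mm [-0.  -0.8 96.4] rows>= 2.4 heading 179.88
turn -0.0021 rows>= 0.02
slab_1 [([0.472, -0.145, 0.124], 0.94)]
back_1 [([0.468, -0.198, 0.056], 0.92)]
280 [147, 148, 198, 162, 170, 152, 151, 148, 147, 42, 54, 79, 78, 85, 85, 86, 86, 86, 86, 87, 87, 88, 88, 91, 90, 92, 97, 91, 96, 140]
300 [144, 145, 188, 159, 182, 188, 177, 173, 159, 49, 56, 78, 79, 90, 89, 90, 89, 89, 89, 86, 85, 84, 84, 82, 53, 112, 87, 144, 160, 122]
330 [142, 145, 195, 168, 167, 178, 176, 159, 156, 42, 56, 78, 78, 87, 87, 87, 88, 88, 88, 88, 89, 89, 88, 83, 150, 165, 137, 90, 129, 156]
350 [142, 144, 185, 157, 169, 181, 182, 162, 142, 40, 58, 77, 75, 80, 80, 80, 79, 80, 80, 79, 79, 80, 80, 80, 80, 78, 58, 63, 77, 122]
[[318.7, 201.3], [318.7, 150.3]]
```

servo_tool([
  [0,0,30],
  [0,0,30],
  [0,0,20],
  [0,0,7],
  [0,0,0],
  [0,0,0],
  [0,0,0],
], grip=[48,48,48,48,48,48,48], turn=[0,0,0,0,0,0,0])

```text
t: 39.4
position: [0.4716, -0.1467, 0.0374]
tool_rot: [0.001, -0.707, 0.707, -0.001]
ft_force: [0.6, -0.3, -0.8]
grip_width: 0.051
gripper_force: 62.8
```

servo_tool([
  [0,0,4],
  [0,0,0],
  [0,0,0],
], grip=[48,48,48], turn=[0,0,0])

```text
t: 39.65
position: [0.4706, -0.1463, 0.0326]
tool_rot: [0.0, -0.707, 0.707, -0.001]
ft_force: [0.7, -0.3, 0.6]
grip_width: 0.0512
gripper_force: 62.8
```

servo_tool([
  [0,0,2],
  [0,0,0],
  [0,0,0],
], grip=[48,48,48], turn=[0,0,0])

```text
t: 39.9
position: [0.4701, -0.1462, 0.03]
tool_rot: [0.0, 0.707, -0.707, -0.0]
ft_force: [0.2, 0.9, -0.6]
grip_width: 0.0512
gripper_force: 62.8
```

servo_tool([
  [0,0,1],
  [0,0,0],
  [0,0,0],
], grip=[48,48,48], turn=[0,0,0])

```text
t: 40.15
position: [0.4701, -0.1462, 0.0289]
tool_rot: [-0.0, -0.707, 0.707, 0.0]
ft_force: [0.2, 0.5, -1.1]
grip_width: 0.0514
gripper_force: 62.8
```

servo_tool([
  [0,0,1],
  [0,0,0],
  [0,0,0],
], grip=[48,48,48], turn=[0,0,0])

```text
t: 40.4
position: [0.4703, -0.1462, 0.0284]
tool_rot: [-0.0, 0.707, -0.707, 0.0]
ft_force: [-1.3, 0.3, 4.8]
grip_width: 0.0514
gripper_force: 63.3
```

servo_tool([
  [0,0,1],
  [0,0,0],
  [0,0,0],
], grip=[48,48,48], turn=[0,0,0])

```text
t: 40.65
position: [0.4703, -0.1463, 0.0284]
tool_rot: [0.0, -0.707, 0.707, -0.0]
ft_force: [-3.2, 1.9, 12.3]
grip_width: 0.0516
gripper_force: 64.1
```

servo_tool([
  [0,0,-0.8],
  [0,0,0],
  [0,0,0],
  [0,0,0],
  [0,0,0],
  [0,0,0],
  [0,0,-3],
  [0,0,-10],
  [0,0,-30],
  [0,0,-40],
  [0,0,-40],
  [0,0,-40],
], grip=[53,58,63,68,75,80,85,85,85,90,90,90], turn=[0,0,0,0,0,0,0,0,0,0,0,0])

```text
t: 41.65
position: [0.4697, -0.146, 0.1933]
tool_rot: [-0.0, -0.707, 0.707, 0.0]
ft_force: [2.0, -0.5, -0.4]
grip_width: 0.0772
gripper_force: 0.0
```

servo_tool([
  [-36.8,1.2,0],
  [-36.8,1.2,0],
  [-36.8,1.2,0],
  [-36.8,1.2,0],
  [-36.8,1.2,0],
  [-36.8,1.2,0],
  [-36.8,1.2,0],
  [0,0,0],
  [0,0,0],
  [0,0,0],
  [0,0,0],
  [0,0,0],
], grip=[90,90,90,90,90,90,90,90,90,90,90,90], turn=[0,0,0,0,0,0,0,0,0,0,0,0])

```text
t: 42.65
position: [0.4619, 0.1101, 0.191]
tool_rot: [-0.0, -0.706, 0.708, -0.0]
ft_force: [-0.8, -0.1, -0.1]
grip_width: 0.0771
gripper_force: 0.0
```

```bash
python3 - <<'E'
from h import *
p=manip.capture("wrist"); cv2.imwrite("pics/w18.png",p["img"])
d=manip.mark_of("slab_1",p); print([(np.round(k["xyz"],3).tolist(),round(k["p"],2)) for k in d])
n=[k["xyz"] for k in d if k["xyz"][1]>0][0][:2]
ext(p,n,angs=range(-40,41,10)); to([*n,0],160)
q=manip.capture("top")
for t in ["slab_1","stand_1"]: print(t,[(np.round(k["xyz"],3).tolist(),round(k["p"],2)) for k in manip.mark_of(t,q)])
E
```

```text
[([0.622, 0.042, 0.116], 0.38)]
centroid [673.5  19.6] major heading 114.5 sd*4 [7.9 9.1]
50 len 7.7 wid 8.9 centre [673.5  19.5]
60 len 7.9 wid 8.3 centre [673.6  19.6]
70 len 7.9 wid 7.6 centre [673.7  19.6]
80 len 7.6 wid 6.8 centre [673.7  19.7]
90 len 7.3 wid 7.2 centre [673.6  19.8]
100 len 8.2 wid 7.4 centre [673.4  19.7]
110 len 8.7 wid 7.4 centre [673.3  19.6]
120 len 9.1 wid 7.5 centre [673.4  19.6]
130 len 9.1 wid 7.3 centre [673.4  19.5]
t 42.75 p [0.4619 0.1102 0.1909] w 0.0768 gf 0.0 F [-0.2  0.  -0.4]
toolaxes x,y,z: [[-0.002, -1.0, 0.0], [-1.0, 0.002, -0.0], [0.0, -0.0, -1.0]]
shift mm [  68.  -159.9  190.9] rows>= 6.3 heading 179.87
turn 0.3467 rows>= 2.77
slab_1 [([0.476, -0.146, 0.028], 0.86), ([0.463, 0.114, 0.001], 0.42)]
stand_1 [([0.469, -0.147, 0.025], 0.81), ([0.469, -0.132, 0.011], 0.49)]
```

```bash
python3 - <<'E'
from h import *
p=manip.capture("wrist"); 
print([(np.round(k["xyz"],3).tolist(),round(k["p"],2)) for k in manip.mark_of("slab_2",p)])
ext(p,(.463,.112),angs=range(-40,61,10)); to([.463,.112,0],160)
E
```

```text
[([0.46, 0.109, -0.0], 0.75)]
centroid [463.4 110.6] major heading 66.6 sd*4 [57.  79.5]
50 len 80.8 wid 60.3 centre [463.  112.2]
60 len 81.0 wid 57.6 centre [462.7 110.9]
70 len 79.0 wid 56.1 centre [462.1 109.9]
80 len 76.2 wid 57.4 centre [463. 109.]
90 len 73.6 wid 60.4 centre [464.5 109.6]
100 len 72.8 wid 65.1 centre [466.1 111.4]
110 len 69.8 wid 70.5 centre [465.7 113.1]
120 len 66.6 wid 75.7 centre [464.6 113.5]
130 len 63.5 wid 79.0 centre [463.6 113.2]
140 len 60.3 wid 80.8 centre [463.  112.2]
150 len 57.6 wid 81.0 centre [462.7 110.9]
t 43.0 p [0.4618 0.111  0.1908] w 0.0768 gf 0.0 F [ 0.4 -0.3 -0.6]
toolaxes x,y,z: [[-0.001, -1.0, -0.0], [-1.0, 0.001, 0.0], [-0.0, 0.0, -1.0]]
shift mm [ -1.   -1.2 190.8] rows>= 4.7 heading 179.95
turn 0.3483 rows>= 2.79
```

servo_tool([
  [0,0,0],
  [0,0,0],
  [0,0,0],
  [0,0,0],
  [0,0,38],
  [0,0,38],
  [0,0,38],
  [0,0,38],
  [0,0,24],
  [0,0,10],
  [0,0,0],
  [0,0,0],
], grip=[90,90,90,90,90,90,90,90,90,90,90,90], turn=[0.098,0.098,0.098,0.098,0,0,0,0,0,0,0,0])

```text
t: 44.0
position: [0.4614, 0.1113, 0.0044]
tool_rot: [-0.001, -0.556, 0.831, 0.0]
ft_force: [-0.2, 0.3, 0.3]
grip_width: 0.0765
gripper_force: 0.0
```

servo_tool([
  [0,0,4],
  [0,0,1],
  [0,0,0],
  [0,0,0],
  [0,0,0],
  [0,0,0],
  [0,0,0],
  [0,0,0],
  [0,0,0],
  [0,0,0],
  [0,0,0],
], grip=[90,90,68,65,62,58,55,52,52,52,52], turn=[0,0,0,0,0,0,0,0,0,0,0])

```text
t: 44.92
position: [0.4625, 0.1116, 0.0013]
tool_rot: [0.001, -0.556, 0.831, -0.0]
ft_force: [-1.9, -1.3, 9.5]
grip_width: 0.0515
gripper_force: 60.7
```

servo_tool([
  [0,0,0],
  [0,0,-15],
  [0,0,-30],
  [0,0,-30],
  [0,0,-30],
  [0,0,-20],
  [0,0,0],
  [0,0,0],
  [0,0,0],
], grip=[48,48,48,48,48,48,48,48,48], turn=[0,0,0,0,0,0,0,0,0])

```text
t: 45.67
position: [0.4611, 0.1112, 0.1241]
tool_rot: [-0.001, -0.556, 0.831, 0.0]
ft_force: [-0.5, -0.6, -0.8]
grip_width: 0.0511
gripper_force: 62.7
```

```bash
python3 - <<'E'
from h import *
to([.4705,-.1465,.125],180)
s,r=st()
p=manip.capture("wrist"); cv2.imwrite("pics/w19.png",p["img"])
print([(np.round(k["xyz"],3).tolist(),round(k["p"],2)) for k in manip.mark_of("slab_2",p)])
for n in (16,19):
    i=cv2.imread(f"pics/w{n}.png"); S=cv2.cvtColor(i,cv2.COLOR_BGR2HSV)[...,1]
    for c in (300,320,340): print(n,c,S[170:370:5,c].tolist())
E
```

```text
t 45.67 p [0.4611 0.1112 0.1241] w 0.0511 gf 62.7 F [-0.5 -0.6 -0.8]
toolaxes x,y,z: [[-0.382, -0.924, 0.001], [-0.924, 0.382, 0.001], [-0.001, -0.0, -1.0]]
shift mm [ 234.6 -107.2   -0.8] rows>= 6.3 heading 157.54
turn -0.392 rows>= 3.14
t 45.67 p [0.4611 0.1112 0.1241] w 0.0511 gf 62.7 F [-0.5 -0.6 -0.8]
toolaxes x,y,z: [[-0.382, -0.924, 0.001], [-0.924, 0.382, 0.001], [-0.001, -0.0, -1.0]]
[([0.461, 0.112, 0.126], 0.63)]
16 300 [105, 106, 107, 107, 103, 99, 102, 102, 31, 22, 45, 11, 8, 21, 50, 31, 8, 9, 40, 49, 29, 11, 7, 7, 11, 13, 9, 7, 16, 49, 25, 8, 24, 38, 8, 31, 86, 106, 108, 108]
16 320 [107, 106, 107, 108, 108, 108, 97, 14, 7, 7, 14, 48, 11, 11, 50, 24, 7, 22, 28, 7, 11, 25, 52, 61, 49, 63, 59, 18, 5, 11, 54, 21, 7, 30, 16, 10, 104, 99, 100, 102]
16 340 [104, 104, 106, 103, 106, 107, 102, 94, 26, 9, 23, 56, 31, 8, 14, 51, 22, 7, 7, 32, 38, 21, 9, 7, 8, 6, 6, 11, 32, 29, 7, 8, 27, 53, 9, 112, 110, 114, 111, 114]
19 300 [107, 109, 112, 119, 118, 113, 110, 14, 28, 40, 9, 10, 28, 51, 20, 7, 15, 52, 51, 25, 10, 7, 9, 10, 12, 10, 9, 23, 52, 19, 9, 31, 33, 9, 35, 76, 100, 105, 109, 105]
19 320 [108, 109, 111, 111, 117, 61, 9, 7, 9, 18, 46, 9, 21, 54, 15, 7, 35, 21, 7, 10, 32, 57, 61, 48, 65, 56, 17, 5, 13, 59, 17, 7, 33, 13, 23, 107, 104, 103, 105, 106]
19 340 [106, 108, 105, 106, 111, 113, 111, 18, 10, 36, 60, 21, 9, 22, 52, 15, 7, 10, 41, 36, 18, 9, 7, 7, 7, 7, 15, 38, 28, 7, 9, 28, 47, 9, 107, 104, 101, 103, 106, 109]
```

servo_tool([
  [33.2,-15.1,0],
  [33.2,-15.1,0],
  [33.2,-15.1,0],
  [33.2,-15.1,0],
  [33.2,-15.1,0],
  [33.2,-15.1,0],
  [33.2,-15.1,0],
  [0,0,0],
  [0,0,0],
  [0,0,0],
  [0,0,0],
  [0,0,0],
], grip=[48,48,48,48,48,48,48,48,48,48,48,48], turn=[0,0,0,0,0,0,0,-0.098,-0.098,-0.098,-0.098,0])

```text
t: 46.77
position: [0.4696, -0.1437, 0.1232]
tool_rot: [0.001, 0.707, -0.707, -0.001]
ft_force: [-0.1, -0.1, -1.2]
grip_width: 0.0513
gripper_force: 62.7
```

servo_tool([
  [0,0,0],
  [0,0,0],
  [0,0,0],
], grip=[48,48,48], turn=[0,0,0])

```text
t: 47.02
position: [0.4704, -0.1436, 0.1243]
tool_rot: [-0.0, -0.707, 0.708, 0.0]
ft_force: [-0.0, -0.1, -0.2]
grip_width: 0.0509
gripper_force: 62.7
```

```bash
python3 - <<'E'
from h import *
to([.4705,-.1437,.037],180)
p=manip.capture("wrist"); cv2.imwrite("pics/w20.png",p["img"])
for t in ["slab_1","back_1"]: print(t,[(np.round(k["xyz"],3).tolist(),round(k["p"],2)) for k in manip.mark_of(t,p)])
E
```

```text
t 47.02 p [ 0.4704 -0.1436  0.1243] w 0.0509 gf 62.7 F [-0.  -0.1 -0.2]
toolaxes x,y,z: [[-0.001, -1.0, -0.0], [-1.0, 0.001, 0.001], [-0.001, 0.0, -1.0]]
shift mm [ 0.2 -0.2 87.3] rows>= 2.1 heading 179.94
turn -0.0011 rows>= 0.01
slab_1 [([0.469, -0.143, 0.123], 0.94), ([0.469, -0.143, 0.029], 0.9)]
back_1 [([0.467, -0.202, 0.059], 0.89), ([0.469, -0.144, 0.031], 0.18)]
```

servo_tool([
  [0,0,30],
  [0,0,30],
  [0,0,15],
  [0,0,5],
  [0,0,0],
  [0,0,0],
  [0,0,0],
], grip=[48,48,48,48,48,48,48], turn=[0,0,0,0,0,0,0])

```text
t: 47.75
position: [0.472, -0.1441, 0.0462]
tool_rot: [0.001, -0.707, 0.707, -0.001]
ft_force: [0.4, -0.7, -1.4]
grip_width: 0.051
gripper_force: 62.7
```

servo_tool([
  [0,0,4],
  [0,0,1],
  [0,0,0],
  [0,0,0],
], grip=[48,48,48,48], turn=[0,0,0,0])

```text
t: 48.08
position: [0.4708, -0.1438, 0.0401]
tool_rot: [-0.0, 0.707, -0.707, 0.0]
ft_force: [-1.1, -0.3, -0.6]
grip_width: 0.0511
gripper_force: 62.7
```

servo_tool([
  [0,0,1],
  [0,0,0],
  [0,0,0],
], grip=[48,48,48], turn=[0,0,0])

```text
t: 48.33
position: [0.4707, -0.1438, 0.0388]
tool_rot: [0.0, -0.707, 0.707, 0.0]
ft_force: [-0.0, -0.2, -0.5]
grip_width: 0.0509
gripper_force: 62.7
```

servo_tool([
  [0,0,1],
  [0,0,0],
  [0,0,0],
], grip=[48,48,48], turn=[0,0,0])

```text
t: 48.58
position: [0.4708, -0.1438, 0.0379]
tool_rot: [-0.0, 0.707, -0.707, 0.0]
ft_force: [-0.0, 0.5, 0.2]
grip_width: 0.0513
gripper_force: 62.8
```

servo_tool([
  [0,0,0.8],
  [0,0,0],
  [0,0,0],
], grip=[48,48,48], turn=[0,0,0])

```text
t: 48.83
position: [0.4709, -0.1438, 0.0379]
tool_rot: [-0.0, 0.707, -0.707, 0.0]
ft_force: [-1.5, -0.2, 7.3]
grip_width: 0.0512
gripper_force: 63.6
```

servo_tool([
  [0,0,0],
  [0,0,0],
  [0,0,0],
  [0,0,0],
  [0,0,0],
  [0,0,0],
  [0,0,-3],
  [0,0,-10],
  [0,0,-30],
  [0,0,-40],
  [0,0,-40],
  [0,0,-40],
], grip=[53,58,63,68,75,80,85,85,85,90,90,90], turn=[0,0,0,0,0,0,0,0,0,0,0,0])

```text
t: 49.83
position: [0.4701, -0.1436, 0.2025]
tool_rot: [0.0, 0.707, -0.707, 0.0]
ft_force: [0.6, -1.0, -1.0]
grip_width: 0.0769
gripper_force: 0.0
```

servo_tool([
  [0,0,0],
  [0,0,0],
  [0,0,0],
  [0,0,0],
], grip=[90,90,90,90], turn=[0,0,0,0])

```text
t: 50.17
position: [0.4697, -0.1435, 0.199]
tool_rot: [-0.001, -0.707, 0.707, 0.001]
ft_force: [-0.6, -0.4, 0.1]
grip_width: 0.0766
gripper_force: 0.0
```

```bash
python3 - <<'E'
from h import *
st()
for n in ("wrist","top","scene"):
    p=manip.capture(n); cv2.imwrite(f"pics/end_{n}.png",p["img"])
    for t in ["stand_1","back_1","slab_1"]: print(n,t,[(np.round(d["xyz"],3).tolist(),round(d["p"],2)) for d in manip.mark_of(t,p)][:4])
    if n=="wrist": ext(p,(.4705,-.147),z=.044,angs=range(-20,21,10))
    if n!="wrist": print([(t,np.round(manip.mark_of(t,p)[0]["xyz"],3).tolist()) for t in ("polish_jar","rough_stone","tape_roll") if manip.mark_of(t,p)])
E
```

```text
t 50.17 p [ 0.4697 -0.1435  0.199 ] w 0.0766 gf 0.0 F [-0.6 -0.4  0.1]
toolaxes x,y,z: [[-0.0, -1.0, -0.001], [-1.0, 0.0, 0.002], [-0.002, 0.001, -1.0]]
wrist stand_1 [([0.617, -0.236, 0.001], 0.17)]
wrist back_1 [([0.47, -0.093, 0.066], 0.9), ([0.469, -0.2, 0.057], 0.86), ([0.468, -0.082, 0.05], 0.78)]
wrist slab_1 [([0.471, -0.145, 0.038], 0.88), ([0.469, -0.09, 0.066], 0.19)]
centroid [ 471.9 -145. ] major heading 87.7 sd*4 [56.9 80.9]
70 len 82.4 wid 61.5 centre [ 471.  -143.3]
80 len 82.7 wid 58.2 centre [ 471.2 -144.6]
90 len 80.6 wid 55.8 centre [ 471.7 -145.8]
100 len 77.8 wid 56.7 centre [ 472.4 -146.5]
110 len 75.9 wid 60.4 centre [ 473.4 -145.3]
top stand_1 [([0.472, -0.143, 0.026], 0.71), ([0.47, -0.129, 0.014], 0.47)]
top back_1 [([0.472, -0.092, 0.068], 0.52), ([0.468, -0.082, 0.05], 0.41)]
top slab_1 [([0.472, -0.145, 0.034], 0.73)]
[('polish_jar', [0.613, -0.241, -0.002]), ('rough_stone', [0.608, -0.14, 0.0]), ('tape_roll', [0.646, -0.077, -0.001])]
scene stand_1 [([0.471, -0.143, 0.024], 0.69), ([0.469, -0.151, 0.013], 0.68), ([0.469, -0.127, 0.011], 0.46)]
scene back_1 [([0.468, -0.203, 0.057], 0.78), ([0.472, -0.082, 0.052], 0.7), ([0.474, -0.094, 0.067], 0.7), ([0.471, -0.13, 0.011], 0.21)]
scene slab_1 [([0.474, -0.146, 0.039], 0.8)]
[('polish_jar', [0.616, -0.24, -0.004]), ('rough_stone', [0.605, -0.141, -0.0]), ('tape_roll', [0.644, -0.075, 0.001])]
```

```bash
python3 -c "
from rig import manip
print(manip.finish_job())"
```

```text
the job is handed in; nothing more can be done
None
```

I piled the three stands that were there on the board, alternating end for end, laid both agate slabs flat on top, left the tape roll, stone and jar where they were, and handed the job in at about 50 s; no verdict was returned.

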